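Shim the tube racks on the shaker and put the spacer set away

TASK

The tube racks on the shaker rattle: keep each rack home against the end wall and stand, between its bare end and its sprung stop, the one spacer that just fits (the thickest that goes fully down onto the deck, pushing the stop back a little), upright, square and in line with the rack. Find it by trying, beginning by standing the thinnest spacer in one of these gaps for a moment. Put the spacers left over into their case and then gently close its lid fully; do not knock the jar and the bottle about.

Things in the scene. Friction and masses are not known exactly. Their poses are not given: they have to be found in the camera images.
- deck: Bench shaker, 210 x 235 mm, fixed; flat aluminium deck 45 mm above the bench with three lanes along its x axis (at y -70, 0, +70 mm). Across the -x end a fixed end wall, 30 mm high (inner face at x = -90 mm); at the +x end each lane has a sprung stop; beside the racks low guide ribs (8 mm high, 2 mm play a side). Origin: centre of the underside.
- stop_1 (a joint): Sprung stop of lane 1 (shaker y = -70 mm): grey block 46 mm wide, 38 mm tall, face towards shaker -x; above 20 mm the face slopes back by 8 mm as a lead-in. Value in m: 0 at rest, 0.008 pushed fully back (to shaker +x); spring 1.3 N at rest, 2.6 N fully back, damped (returns in about 0.3 s). Above 0 only while something thicker than the free gap stands in the gap.
- gap_1 (a point): Point on the deck floor at the foot of stop_1's face at rest, mid-lane (shaker x = +60, y = -70 mm); fixed to the deck, axes as the deck's. The gap runs from here towards shaker -x to the end of the rack in this lane.
- stop_2 (a joint): Sprung stop of lane 2 (shaker y = 0 mm): grey block 46 mm wide, 38 mm tall, face towards shaker -x; above 20 mm the face slopes back by 8 mm as a lead-in. Value in m: 0 at rest, 0.008 pushed fully back (to shaker +x); spring 1.3 N at rest, 2.6 N fully back, damped (returns in about 0.3 s). Above 0 only while something thicker than the free gap stands in the gap.
- gap_2 (a point): Point on the deck floor at the foot of stop_2's face at rest, mid-lane (shaker x = +60, y = 0 mm); fixed to the deck, axes as the deck's. The gap runs from here towards shaker -x to the end of the rack in this lane.
- stop_3 (a joint): Sprung stop of lane 3 (shaker y = 70 mm): grey block 46 mm wide, 38 mm tall, face towards shaker -x; above 20 mm the face slopes back by 8 mm as a lead-in. Value in m: 0 at rest, 0.008 pushed fully back (to shaker +x); spring 1.3 N at rest, 2.6 N fully back, damped (returns in about 0.3 s). Above 0 only while something thicker than the free gap stands in the gap.
- gap_3 (a point): Point on the deck floor at the foot of stop_3's face at rest, mid-lane (shaker x = +60, y = 70 mm); fixed to the deck, axes as the deck's. The gap runs from here towards shaker -x to the end of the rack in this lane.
- rack_a: White tube rack, 0.8 kg, loose against the end wall in one of the lanes (None if absent: that lane is empty). 52 mm wide, 34 mm tall; tubes (to 72 mm) over the 70 mm next to the end wall, the other end bare, its face sloping back 6 mm above 22 mm. Origin: foot of the end at the wall, on the deck; x runs to the gap. Lengths differ, 118 to 134 mm, not given. The free gap is 3.5 mm less than the fitting spacer.
- rack_b: White tube rack, 0.8 kg, loose against the end wall in one of the lanes (None if absent: that lane is empty). 52 mm wide, 34 mm tall; tubes (to 72 mm) over the 70 mm next to the end wall, the other end bare, its face sloping back 6 mm above 22 mm. Origin: foot of the end at the wall, on the deck; x runs to the gap. Lengths differ, 118 to 134 mm, not given. The free gap is 3.5 mm less than the fitting spacer.
- rack_c: White tube rack, 0.8 kg, loose against the end wall in one of the lanes (None if absent: that lane is empty). 52 mm wide, 34 mm tall; tubes (to 72 mm) over the 70 mm next to the end wall, the other end bare, its face sloping back 6 mm above 22 mm. Origin: foot of the end at the wall, on the deck; x runs to the gap. Lengths differ, 118 to 134 mm, not given. The free gap is 3.5 mm less than the fitting spacer.
- spacer_14: Blue plastic spacer plate, 14 mm thick (its x), 50 mm wide (its y), plate 32 mm tall, with a grip fin on top, 14 mm (x) by 30 mm (y) by 24 mm tall (in all 55 mm tall to about 1 mm). 58 g. Starts upright on the bench. Origin: centre of its underside, z up.
- spacer_21: Blue plastic spacer plate, 21 mm thick (its x), 50 mm wide (its y), plate 32 mm tall, with a grip fin on top, 14 mm (x) by 30 mm (y) by 24 mm tall (in all 55 mm tall to about 1 mm). 72 g. Starts upright on the bench. Origin: centre of its underside, z up.
- spacer_28: Blue plastic spacer plate, 28 mm thick (its x), 50 mm wide (its y), plate 32 mm tall, with a grip fin on top, 14 mm (x) by 30 mm (y) by 24 mm tall (in all 55 mm tall to about 1 mm). 86 g. Starts upright on the bench. Origin: centre of its underside, z up.
- spacer_35: Blue plastic spacer plate, 35 mm thick (its x), 50 mm wide (its y), plate 32 mm tall, with a grip fin on top, 14 mm (x) by 30 mm (y) by 24 mm tall (in all 55 mm tall to about 1 mm). 100 g. Starts upright on the bench. Origin: centre of its underside, z up.
- spacer_42: Blue plastic spacer plate, 42 mm thick (its x), 50 mm wide (its y), plate 32 mm tall, with a grip fin on top, 14 mm (x) by 30 mm (y) by 24 mm tall (in all 55 mm tall to about 1 mm). 114 g. Starts upright on the bench. Origin: centre of its underside, z up.
- case: Black open-topped spacer case fixed to the bench, 120 (x) x 240 (y) x 66 mm tall, walls and floor 5 mm; hinged lid on its +x rim. Origin: centre of the underside.
- lid (a joint): The case's lid, rad: 0 closed flat on the rim, about 1.75 as it starts (upright, leaning back over the +x rim). A stiff hinge: it stays where it is left and has to be pushed all the way down. 120 x 240 mm, 6 mm thick, with a knob on its outer face near the free edge.
- lid_hinge (a point): The lid's hinge line, middle, on the case's +x rim; the axis is the case's y.
- lid_handle (a point): Grip point of the knob on the lid's outer face, 35 mm off the face, near the free edge, mid-width.
- lid_edge (a point): Middle of the lid's free edge at its outer face, 120 mm from the hinge.
- bottle: Bystander: white round bottle, blue cap, 60 mm across, 130 mm tall.
- jar: Bystander: brown glass jar, 56 mm across, 70 mm tall.
There are look-alikes about, which are no part of the job. Leave any white look-alike of the spacer_14 alone.

How it is judged (in metres and radians):
On the way, in this order (a step that is already met when the one before it is completed fails the run):
1. the thinnest spacer has stood fully down in the gap beside one of the racks (((x of spacer_14 in the frame of gap_1 between -0.045 and 0 m and y of spacer_14 in the frame of gap_1 between -0.012 and 0.012 m and z of spacer_14 in the frame of gap_1 between -0.004 and 0.005 m and angle between spacer_14's own z axis and vertical below 0.1 rad and angle between the x axis of spacer_14 and the x axis of gap_1, either way round below 0.07 rad and ((y of rack_a in the frame of gap_1 between -0.02 and 0.02 m and x of rack_a in the frame of gap_1 between -0.155 and -0.146 m) or (y of rack_b in the frame of gap_1 between -0.02 and 0.02 m and x of rack_b in the frame of gap_1 between -0.155 and -0.146 m) or (y of rack_c in the frame of gap_1 between -0.02 and 0.02 m and x of rack_c in the frame of gap_1 between -0.155 and -0.146 m))) or (x of spacer_14 in the frame of gap_2 between -0.045 and 0 m and y of spacer_14 in the frame of gap_2 between -0.012 and 0.012 m and z of spacer_14 in the frame of gap_2 between -0.004 and 0.005 m and angle between spacer_14's own z axis and vertical below 0.1 rad and angle between the x axis of spacer_14 and the x axis of gap_2, either way round below 0.07 rad and ((y of rack_a in the frame of gap_2 between -0.02 and 0.02 m and x of rack_a in the frame of gap_2 between -0.155 and -0.146 m) or (y of rack_b in the frame of gap_2 between -0.02 and 0.02 m and x of rack_b in the frame of gap_2 between -0.155 and -0.146 m) or (y of rack_c in the frame of gap_2 between -0.02 and 0.02 m and x of rack_c in the frame of gap_2 between -0.155 and -0.146 m))) or (x of spacer_14 in the frame of gap_3 between -0.045 and 0 m and y of spacer_14 in the frame of gap_3 between -0.012 and 0.012 m and z of spacer_14 in the frame of gap_3 between -0.004 and 0.005 m and angle between spacer_14's own z axis and vertical below 0.1 rad and angle between the x axis of spacer_14 and the x axis of gap_3, either way round below 0.07 rad and ((y of rack_a in the frame of gap_3 between -0.02 and 0.02 m and x of rack_a in the frame of gap_3 between -0.155 and -0.146 m) or (y of rack_b in the frame of gap_3 between -0.02 and 0.02 m and x of rack_b in the frame of gap_3 between -0.155 and -0.146 m) or (y of rack_c in the frame of gap_3 between -0.02 and 0.02 m and x of rack_c in the frame of gap_3 between -0.155 and -0.146 m))))), for 0.2 s.
2. every rack has its fitting spacer fully down beside it and all other spacers are in the case (((y of rack_a in the frame of gap_1 between -0.02 and 0.02 m and x of rack_a in the frame of gap_1 between -0.155 and -0.146 m and value of joint stop_1 between 0.001 and 0.0075 m) or (y of rack_a in the frame of gap_2 between -0.02 and 0.02 m and x of rack_a in the frame of gap_2 between -0.155 and -0.146 m and value of joint stop_2 between 0.001 and 0.0075 m) or (y of rack_a in the frame of gap_3 between -0.02 and 0.02 m and x of rack_a in the frame of gap_3 between -0.155 and -0.146 m and value of joint stop_3 between 0.001 and 0.0075 m)) and ((y of rack_b in the frame of gap_1 between -0.02 and 0.02 m and x of rack_b in the frame of gap_1 between -0.155 and -0.146 m and value of joint stop_1 between 0.001 and 0.0075 m) or (y of rack_b in the frame of gap_2 between -0.02 and 0.02 m and x of rack_b in the frame of gap_2 between -0.155 and -0.146 m and value of joint stop_2 between 0.001 and 0.0075 m) or (y of rack_b in the frame of gap_3 between -0.02 and 0.02 m and x of rack_b in the frame of gap_3 between -0.155 and -0.146 m and value of joint stop_3 between 0.001 and 0.0075 m)) and ((y of rack_c in the frame of gap_1 between -0.02 and 0.02 m and x of rack_c in the frame of gap_1 between -0.155 and -0.146 m and value of joint stop_1 between 0.001 and 0.0075 m) or (y of rack_c in the frame of gap_2 between -0.02 and 0.02 m and x of rack_c in the frame of gap_2 between -0.155 and -0.146 m and value of joint stop_2 between 0.001 and 0.0075 m) or (y of rack_c in the frame of gap_3 between -0.02 and 0.02 m and x of rack_c in the frame of gap_3 between -0.155 and -0.146 m and value of joint stop_3 between 0.001 and 0.0075 m)) and ((x of spacer_14 in the frame of case between -0.057 and 0.057 m and y of spacer_14 in the frame of case between -0.117 and 0.117 m and z of spacer_14 in the frame of case between -0.002 and 0.055 m) or (x of spacer_14 in the frame of gap_1 between -0.045 and 0 m and y of spacer_14 in the frame of gap_1 between -0.012 and 0.012 m and z of spacer_14 in the frame of gap_1 between -0.004 and 0.005 m and angle between spacer_14's own z axis and vertical below 0.1 rad and angle between the x axis of spacer_14 and the x axis of gap_1, either way round below 0.07 rad and value of joint stop_1 between 0.001 and 0.0075 m) or (x of spacer_14 in the frame of gap_2 between -0.045 and 0 m and y of spacer_14 in the frame of gap_2 between -0.012 and 0.012 m and z of spacer_14 in the frame of gap_2 between -0.004 and 0.005 m and angle between spacer_14's own z axis and vertical below 0.1 rad and angle between the x axis of spacer_14 and the x axis of gap_2, either way round below 0.07 rad and value of joint stop_2 between 0.001 and 0.0075 m) or (x of spacer_14 in the frame of gap_3 between -0.045 and 0 m and y of spacer_14 in the frame of gap_3 between -0.012 and 0.012 m and z of spacer_14 in the frame of gap_3 between -0.004 and 0.005 m and angle between spacer_14's own z axis and vertical below 0.1 rad and angle between the x axis of spacer_14 and the x axis of gap_3, either way round below 0.07 rad and value of joint stop_3 between 0.001 and 0.0075 m)) and ((x of spacer_21 in the frame of case between -0.057 and 0.057 m and y of spacer_21 in the frame of case between -0.117 and 0.117 m and z of spacer_21 in the frame of case between -0.002 and 0.055 m) or (x of spacer_21 in the frame of gap_1 between -0.045 and 0 m and y of spacer_21 in the frame of gap_1 between -0.012 and 0.012 m and z of spacer_21 in the frame of gap_1 between -0.004 and 0.005 m and angle between spacer_21's own z axis and vertical below 0.1 rad and angle between the x axis of spacer_21 and the x axis of gap_1, either way round below 0.07 rad and value of joint stop_1 between 0.001 and 0.0075 m) or (x of spacer_21 in the frame of gap_2 between -0.045 and 0 m and y of spacer_21 in the frame of gap_2 between -0.012 and 0.012 m and z of spacer_21 in the frame of gap_2 between -0.004 and 0.005 m and angle between spacer_21's own z axis and vertical below 0.1 rad and angle between the x axis of spacer_21 and the x axis of gap_2, either way round below 0.07 rad and value of joint stop_2 between 0.001 and 0.0075 m) or (x of spacer_21 in the frame of gap_3 between -0.045 and 0 m and y of spacer_21 in the frame of gap_3 between -0.012 and 0.012 m and z of spacer_21 in the frame of gap_3 between -0.004 and 0.005 m and angle between spacer_21's own z axis and vertical below 0.1 rad and angle between the x axis of spacer_21 and the x axis of gap_3, either way round below 0.07 rad and value of joint stop_3 between 0.001 and 0.0075 m)) and ((x of spacer_28 in the frame of case between -0.057 and 0.057 m and y of spacer_28 in the frame of case between -0.117 and 0.117 m and z of spacer_28 in the frame of case between -0.002 and 0.055 m) or (x of spacer_28 in the frame of gap_1 between -0.045 and 0 m and y of spacer_28 in the frame of gap_1 between -0.012 and 0.012 m and z of spacer_28 in the frame of gap_1 between -0.004 and 0.005 m and angle between spacer_28's own z axis and vertical below 0.1 rad and angle between the x axis of spacer_28 and the x axis of gap_1, either way round below 0.07 rad and value of joint stop_1 between 0.001 and 0.0075 m) or (x of spacer_28 in the frame of gap_2 between -0.045 and 0 m and y of spacer_28 in the frame of gap_2 between -0.012 and 0.012 m and z of spacer_28 in the frame of gap_2 between -0.004 and 0.005 m and angle between spacer_28's own z axis and vertical below 0.1 rad and angle between the x axis of spacer_28 and the x axis of gap_2, either way round below 0.07 rad and value of joint stop_2 between 0.001 and 0.0075 m) or (x of spacer_28 in the frame of gap_3 between -0.045 and 0 m and y of spacer_28 in the frame of gap_3 between -0.012 and 0.012 m and z of spacer_28 in the frame of gap_3 between -0.004 and 0.005 m and angle between spacer_28's own z axis and vertical below 0.1 rad and angle between the x axis of spacer_28 and the x axis of gap_3, either way round below 0.07 rad and value of joint stop_3 between 0.001 and 0.0075 m)) and ((x of spacer_35 in the frame of case between -0.057 and 0.057 m and y of spacer_35 in the frame of case between -0.117 and 0.117 m and z of spacer_35 in the frame of case between -0.002 and 0.055 m) or (x of spacer_35 in the frame of gap_1 between -0.045 and 0 m and y of spacer_35 in the frame of gap_1 between -0.012 and 0.012 m and z of spacer_35 in the frame of gap_1 between -0.004 and 0.005 m and angle between spacer_35's own z axis and vertical below 0.1 rad and angle between the x axis of spacer_35 and the x axis of gap_1, either way round below 0.07 rad and value of joint stop_1 between 0.001 and 0.0075 m) or (x of spacer_35 in the frame of gap_2 between -0.045 and 0 m and y of spacer_35 in the frame of gap_2 between -0.012 and 0.012 m and z of spacer_35 in the frame of gap_2 between -0.004 and 0.005 m and angle between spacer_35's own z axis and vertical below 0.1 rad and angle between the x axis of spacer_35 and the x axis of gap_2, either way round below 0.07 rad and value of joint stop_2 between 0.001 and 0.0075 m) or (x of spacer_35 in the frame of gap_3 between -0.045 and 0 m and y of spacer_35 in the frame of gap_3 between -0.012 and 0.012 m and z of spacer_35 in the frame of gap_3 between -0.004 and 0.005 m and angle between spacer_35's own z axis and vertical below 0.1 rad and angle between the x axis of spacer_35 and the x axis of gap_3, either way round below 0.07 rad and value of joint stop_3 between 0.001 and 0.0075 m)) and ((x of spacer_42 in the frame of case between -0.057 and 0.057 m and y of spacer_42 in the frame of case between -0.117 and 0.117 m and z of spacer_42 in the frame of case between -0.002 and 0.055 m) or (x of spacer_42 in the frame of gap_1 between -0.045 and 0 m and y of spacer_42 in the frame of gap_1 between -0.012 and 0.012 m and z of spacer_42 in the frame of gap_1 between -0.004 and 0.005 m and angle between spacer_42's own z axis and vertical below 0.1 rad and angle between the x axis of spacer_42 and the x axis of gap_1, either way round below 0.07 rad and value of joint stop_1 between 0.001 and 0.0075 m) or (x of spacer_42 in the frame of gap_2 between -0.045 and 0 m and y of spacer_42 in the frame of gap_2 between -0.012 and 0.012 m and z of spacer_42 in the frame of gap_2 between -0.004 and 0.005 m and angle between spacer_42's own z axis and vertical below 0.1 rad and angle between the x axis of spacer_42 and the x axis of gap_2, either way round below 0.07 rad and value of joint stop_2 between 0.001 and 0.0075 m) or (x of spacer_42 in the frame of gap_3 between -0.045 and 0 m and y of spacer_42 in the frame of gap_3 between -0.012 and 0.012 m and z of spacer_42 in the frame of gap_3 between -0.004 and 0.005 m and angle between spacer_42's own z axis and vertical below 0.1 rad and angle between the x axis of spacer_42 and the x axis of gap_3, either way round below 0.07 rad and value of joint stop_3 between 0.001 and 0.0075 m))), for 0.2 s.
3. the case's lid is closed (value of joint lid below 0.06 rad), for 0.2 s.
At the end, for the whole second after the job is handed in: Each rack is at the end wall (4 mm); beside it a spacer stands fully down (5 mm), upright and square (4 deg), mid-lane (12 mm), pushing the stop back 1 to 7.5 mm. All other spacers are in the case, the lid is closed (0.06 rad), all at rest (all of step 2 and value of joint lid below 0.06 rad and linear speed of each of spacer_14, spacer_21, spacer_28, spacer_35, spacer_42 below 0.02 m/s); the robot touches nothing.
It fails at once if the lid is slammed (closing faster than 3 rad/s) (velocity of joint lid below -3 rad/s).
It fails at once if a bystander (bottle, jar) is tipped over or pushed more than 6 cm (angle between any of bottle, jar's own z axis and vertical above 0.6 rad or distance of any of bottle, jar from where it was at the start of the episode above 0.06 m).
Of rack_a, rack_b, rack_c only 2 to 3 are there at a start; the rules pass over those that are not, and their reading is None.
At some moment in a run one of spacer_28, spacer_35, spacer_42 may be knocked a few centimetres aside while the robot is not near it.
It also fails if it takes over 210 s, if anything falls off the work surface, if the arm or the gripper's body presses on something with over 40 N, if the wrist force passes 120 N, or if a joint passes its speed limit or range.

ROBOT

A 6-joint arm with a two-finger parallel gripper is mounted at the origin on the work surface. World frame = base frame: x ahead of the robot, y to its left, z up, the work surface at z = 0. Lengths are in mm, angles in degrees, forces in N, time in s.
With the tool pointing down it reaches from about 350 to 850 mm from the base axis. Payload 8.1 kg.
Tool frame: the origin (TCP) lies at the centre of the arm's flange, where the gripper is bolted on; the fingertips stand 173 mm ahead of it and the grasp point (between the pads) lies 155 mm ahead of it; z points along the fingers, y is the line along which they close (so a half turn about z gives the same grasp; the last joint's range is limited). The gripper opens to 85 mm and grips with 20 to 120 N. Pads are 22 mm wide; open, the fingers measure 114 mm over their backs; the gripper's body (76 mm by 85 mm) begins 54 mm behind the grasp point. The pads swing forward as they close: fully open they stand 13 mm farther back than shut.
Start: joints at [68.044, 7.471, 85.268, -0, 87.261, -4.893], TCP at [176.029, 573.603, 404.692] pointing down, gripper open.
Joint ranges: [-169.43, 169.43], [-51.17, 129.36], [1.28, 143.12], [-76.62, 256.62], [0, 156.53], [-152.29, 152.29]. Speed limits (degrees/s): [136.94, 136.94, 159.86, 180, 180, 180].

INTERFACE

Orientations are given as [roll, pitch, yaw] about the fixed x, y, z axes, in that order (R = Rz(yaw) Ry(pitch) Rx(roll)).
In Python, from bench import * gives the robot as it stands.
- The arm moves only by the shell command python3 -m jog 'ROWS' [FORCE]. ROWS is text: rows parted by semicolons, each of 7 numbers parted by spaces: the shift along the tool's x, y, z scaled (see below), then the turn, a rotation vector about the tool's x, y, z scaled (see below), then the closure, from -1 (fully open) to 1 (shut). In form: tx ty tz wx wy wz hand; .... A call has 1 to 5 rows; each row shifts and turns the commanded pose from where the row before left it, along the tool's axes as they then stand; what a row does not reach is not made up. The controller multiplies each number of a shift by 0.1 m and each number of a turn by 60 degrees. A row lasts 1/8 s, in which the tool goes at most 62.5 mm and 10.7 degrees, less where a joint would pass 70% of its speed; a pose out of reach is approached as far as the arm can. A call with a number of a shift or a turn outside -1 to 1 is refused whole. A call with a gripper value outside its range is refused whole. The fingers move at their own pace and stop on an object; FORCE is the grip in N (left out, the last holds). Time passes only in rows, so rows that do not move let the fingers close. It gives the time, the measured TCP pose, the force, the opening and the grip force at its end, in the units of the state.
- sense(): the state, without advancing time (a new reading comes with each control period).
- snapshot(name): name is "side" or "top" or "wrist"; returns a dict with "img" (480x640x3 uint8, red, green, blue), "fx", "fy", "cx", "cy" (pixels), "extrinsics" (4x4, takes a point from camera to world coordinates). Camera axes: x right, y down, z forward; pixel columns grow to the right and rows downward; lengths in mm; the calibration is good to about 2 mm. The wrist camera is an equidistant fisheye: a pixel r from the principal point sees the ray r / f radians off the axis. A picture is of the moment at which its call begins. There is no depth.
- hand_in(): hands the job in; it is judged then, once.
The state is a dict: "time": time; "joint_pos": joint angles; "qd": joint speeds; "joint_efforts": joint torques, N m; "tool_pos": TCP position; "tcp_rot": TCP orientation; "ft_force": force on the tool from outside, world axes, zero at the start; "wrist_torque": the same for the moment, N m; "finger_gap": finger opening in mm; "grip_force": force on a finger pad.
Only numpy, scipy, OpenCV 4.12 (cv2) and the standard library are available. Lean on these libraries where they do the work, as an engineer would, in place of code of your own. Each camera call takes 0.05 s, during which the arm holds its last target. There are 200 camera calls.

## Working session

There is one attempt and no reset: what is moved stays moved. The work goes in short steps, Python scripts to look and compute and a shell command to move; the robot and the scene stay as the last step left them, time stands still between calls to the robot, and variables do not carry over. Pictures are saved under pics/ and viewed, at most 14 in all, crops included, and the job is handed in when it is done.

```bash
ls; mkdir -p pics; python3 - <<'E'
from bench import *
import cv2,numpy as np
print(sense())
for n in ("side","top","wrist"):
    s=snapshot(n); cv2.imwrite(f"pics/{n}0.png",s["img"][:,:,::-1]); print(n,s["fx"],s["cx"],s["cy"],np.round(s["extrinsics"],3).tolist())
E
```

```text
pics
{'time': 0.0, 'joint_pos': array([ 6.80443918e+01,  7.51423681e+00,  8.53301885e+01,  6.27284164e-04,
        8.72606857e+01, -4.89570205e+00]), 'qd': array([ 0.01925091,  0.09315775, -0.08712916, -0.12768888, -0.00605555,
        0.01989347]), 'joint_efforts': array([ 4.15105296e-04, -5.69375253e+01, -5.00582600e+01, -1.64774301e-04,
        1.37943242e-02,  2.52898792e-05]), 'tool_pos': array([175.93884332, 573.38213035, 403.64450082]), 'tcp_rot': array([-1.79895326e+02, -9.59462537e-03,  1.62940055e+02]), 'ft_force': array([ 0.22246043, -0.9714704 , -0.56414792]), 'wrist_torque': array([-0.01392348, -0.00923222, -0.03761572]), 'grip_force': 0.0, 'finger_gap': 85.49499078458963}
side 513.6212801466579 322.5638406192095 239.69129566402592 [[0.733, -0.457, 0.504, 68.0], [-0.68, -0.476, 0.557, -554.822], [-0.015, -0.751, -0.66, 753.085], [0.0, 0.0, 0.0, 1.0]]
top 590.4572861953764 324.11357839296835 239.6969731883421 [[0.021, -0.996, 0.09, 426.226], [-0.999, -0.023, -0.028, 33.241], [0.03, -0.09, -0.996, 1384.178], [0.0, 0.0, 0.0, 1.0]]
wrist 371.64829954431775 321.3054949586546 236.16233463804753 [[0.294, 0.906, 0.304, 97.563], [0.956, -0.278, -0.095, 597.757], [-0.002, 0.319, -0.948, 374.506], [0.0, 0.0, 0.0, 1.0]]
```

View pics/top0.png

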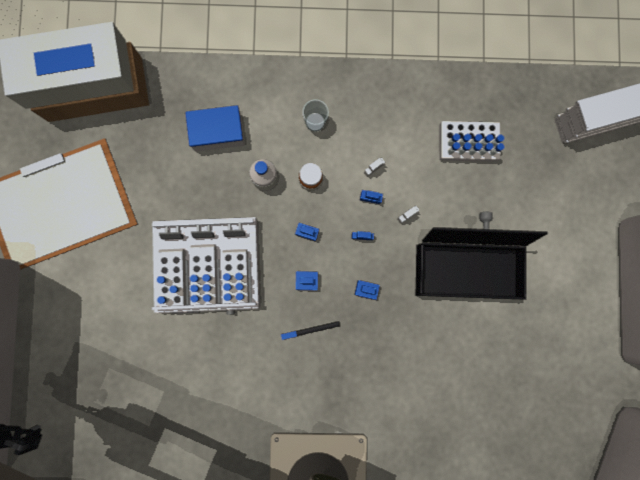

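View pics/side0.png

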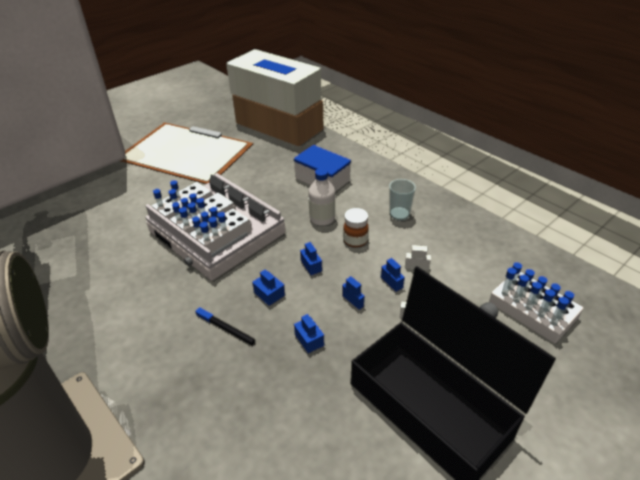

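The top view shows the shaker at (205,265): three racks with their tubes and the end wall at the bottom, and the stops at the top, so shaker +x is roughly world +x. The case is at (470,270), with its lid open along the upper rim and the knob at (486,217). The jar is at (311,176) and the bottle at (262,173).

There are five blue spacer candidates: (371,197), (307,232), (362,236), (307,281) and (367,290). The white look-alikes are at (374,167) and (409,214). I'll measure the blue ones and enlarge a crop to see which is which.

```bash
cat > h.py <<'E'
from bench import *
import cv2, numpy as np
def ray(s,u,v,fish=False):
    u=np.atleast_1d(np.float64(u));v=np.atleast_1d(np.float64(v))
    x=(u-s["cx"])/s["fx"];y=(v-s["cy"])/s["fy"]
    if fish:
        r=np.hypot(x,y)+1e-12;d=np.stack([np.sin(r)*x/r,np.sin(r)*y/r,np.cos(r)],-1)
    else: d=np.stack([x,y,np.ones_like(x)],-1)
    E=np.array(s["extrinsics"]);return E[:3,3],d@E[:3,:3].T
def plane(s,u,v,z,fish=False):
    o,d=ray(s,u,v,fish);return o+d*((z-o[2])/d[:,2])[:,None]
def tri(o1,d1,o2,d2):
    d1=d1/np.linalg.norm(d1);d2=d2/np.linalg.norm(d2)
    t=np.linalg.lstsq(np.stack([d1,-d2],1),o2-o1,rcond=None)[0]
    a,b=o1+t[0]*d1,o2+t[1]*d2;return (a+b)/2,np.linalg.norm(a-b)
def proj(s,P,fish=False):
    E=np.array(s["extrinsics"]);p=(np.atleast_2d(P)-E[:3,3])@E[:3,:3]
    r=np.hypot(p[:,0],p[:,1]);k=np.arctan2(r,p[:,2])/r if fish else 1/p[:,2]
    return np.stack([s["fx"]*k*p[:,0]+s["cx"],s["fy"]*k*p[:,1]+s["cy"]],-1)
def blue(img,vmin=40):
    h=cv2.cvtColor(img,cv2.COLOR_RGB2HSV);return cv2.inRange(h,(105,150,vmin),(125,255,255))
def blobs(m,amin=60):
    n,l,st,c=cv2.connectedComponentsWithStats(m)
    return [(i,c[i],st[i]) for i in range(1,n) if st[i][4]>=amin],l
E
python3 - <<'E'
from h import *
s=snapshot("top");m=blue(s["img"])
for i,c,st in blobs(m)[0]:
    p=plane(s,*c,30)[0]; print(np.round(c),st[4],np.round(p))
cv2.imwrite("pics/crop1.png",cv2.resize(s["img"][150:310,270:430,::-1],None,fx=3.7,fy=3.7,interpolation=cv2.INTER_CUBIC))
E
```

```text
[64. 59.] 1254 [958. 613.  30.]
[214. 126.] 1841 [810. 259.  30.]
[456. 141.] 82 [ 790. -310.   30.]
[261. 167.] 113 [714. 146.  30.]
[371. 197.] 206 [ 652. -111.   30.]
[307. 232.] 252 [567.  36.  30.]
[362. 235.] 145 [561. -93.  30.]
[306. 280.] 381 [455.  34.  30.]
[367. 290.] 325 [ 437. -105.   30.]
[289. 335.] 71 [331.  71.  30.]
```

View pics/crop1.png

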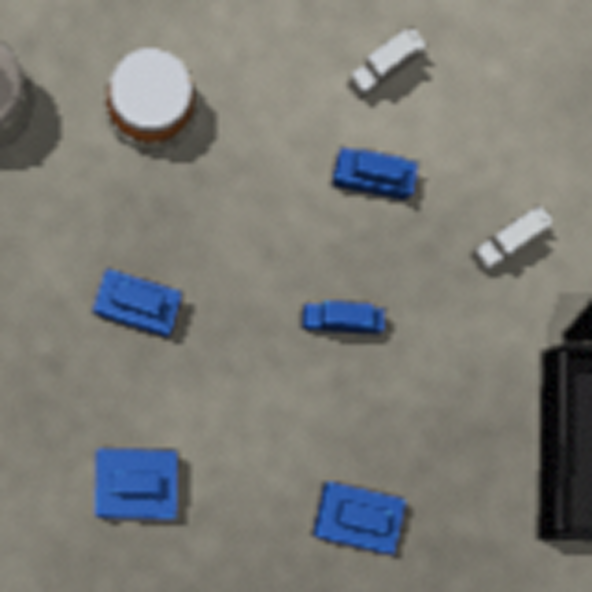

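Matching thickness to crop position: spacer_14 is the thinnest blue one, at crop (345,317). spacer_21 is at (375,174), spacer_28 at (139,301), spacer_35 at (360,517) and spacer_42 at (138,485). The two objects at (388,62) and (514,238) are white look-alikes, so I'll leave them alone. Next I'll turn the tool to yaw 90 and look from over the shaker.

```bash
python3 -m jog '0 0 0 0 0 .174 -1;0 0 0 0 0 .174 -1;0 0 0 0 0 .174 -1;0 0 0 0 0 .174 -1;0 0 0 0 0 .174 -1'; python3 -m jog '0 0 0 0 0 .174 -1;0 0 0 0 0 .174 -1;-.43 .4 0 0 0 0 -1;-.43 .4 0 0 0 0 -1;-.43 .4 0 0 0 0 -1';python3 -m jog '-.43 .4 0 0 0 0 -1;-.43 .4 0 0 0 0 -1;-.43 .4 0 0 0 0 -1;-.43 .4 0 0 0 0 -1;-.43 .4 0 0 0 0 -1';python3 -m jog '0 0 0 0 0 0 -1;0 0 0 0 0 0 -1'; python3 - <<'E'
from h import *
st=sense();print(st["tool_pos"],st["tcp_rot"])
s=snapshot("wrist");cv2.imwrite("pics/w1.png",s["img"][:,:,::-1]);print(np.round(s["extrinsics"],3).tolist())
import pickle;pickle.dump(s,open("w1.pkl","wb"))
E
```

```text
time: 0.82
tool_pos: [176.0, 573.5, 404.4]
tcp_rot: [-180.0, 0.0, 110.4]
ft_force: [0.8, -0.2, -0.3]
finger_gap: 85.1
grip_force: 0.0
time: 1.45
tool_pos: [296.5, 443.0, 404.5]
tcp_rot: [180.0, 0.0, 89.9]
ft_force: [0.3, 0.6, 0.3]
finger_gap: 85.7
grip_force: 0.0
time: 2.08
tool_pos: [496.2, 227.2, 404.7]
tcp_rot: [180.0, -0.0, 89.9]
ft_force: [1.5, 0.6, 0.3]
finger_gap: 85.5
grip_force: 0.0
time: 2.33
tool_pos: [495.1, 228.7, 404.4]
tcp_rot: [-180.0, -0.0, 89.8]
ft_force: [-0.8, 0.2, 0.2]
finger_gap: 85.3
grip_force: 0.0
[495.1397409  228.6521502  404.40804534] [-1.79953558e+02 -1.32356994e-02  8.97957169e+01]
[[1.0, -0.004, -0.002, 495.255], [-0.004, -0.948, -0.318, 310.882], [-0.0, 0.318, -0.948, 375.15], [0.0, 0.0, 0.0, 1.0]]
```

View pics/w1.png

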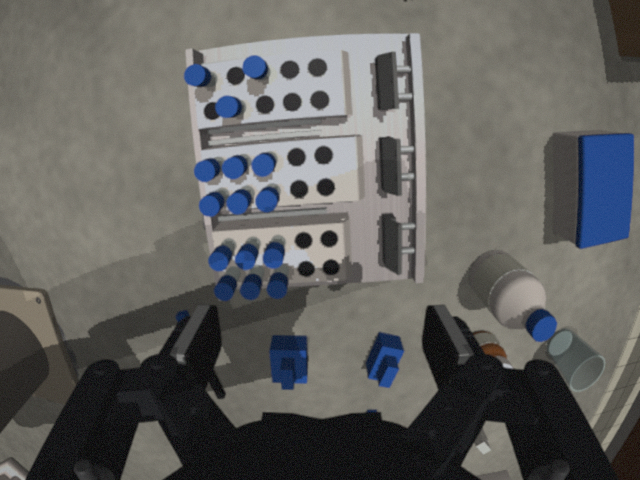

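The wrist view shows the deck spanning about (190..425, 35..285). The lane 3, 2 and 1 racks have their bare top ends at about (346,85), (359,170) and (346,255). The dark stop faces are at about (380,82), (384,165) and (388,243). I'll enlarge the gap area to pick corners.

```bash
python3 - <<'E'
from h import *
import pickle
s=pickle.load(open("w1.pkl","rb"))
c=s["img"][30:290,290:440,::-1]
cv2.imwrite("pics/c2.png",cv2.resize(cv2.rotate(c,cv2.ROTATE_90_CLOCKWISE),None,fx=3,fy=3,interpolation=cv2.INTER_CUBIC))
E
```

```text
(no output)
```

View pics/c2.png

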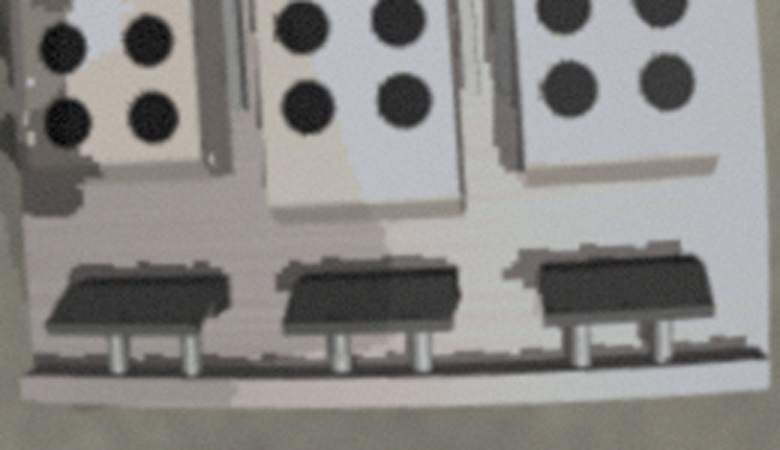

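Lane by lane, the crop shows each rack's sloped end band (its lower edge is the rack end at z≈67) and each dark stop slope (from z≈65 up to z≈83). I'll work out positions from these pixels.

```bash
python3 - <<'E'
from h import *
import pickle
s=pickle.load(open("w1.pkl","rb"))
def P(n,pts,z):
    a=np.array(pts,float);w=plane(s,290+a[:,1]/3,289-a[:,0]/3,z,True);print(n,np.round(w[:,:2],1).tolist())
P("L3 end",[(525,186),(716,172)],67);P("L3 top",[(525,170),(718,156)],79)
P("L2 end",[(272,219),(463,212)],67);P("L2 top",[(270,208),(463,199)],79)
P("L1 end",[(100,178),(230,172)],67);P("L1 top",[(100,164),(230,160)],79)
P("S3 top",[(541,320),(713,312)],83);P("S3 low",[(541,264),(695,256)],65)
P("S2 top",[(285,325),(453,319)],83);P("S2 low",[(295,272),(458,265)],65)
P("S1 top",[(48,324),(200,323)],83);P("S1 low",[(75,280),(228,276)],65)
P("wall outer",[(24,395),(232,406),(510,400),(765,388)],45)
E
```

```text
L3 end [[520.2, 312.4], [516.4, 365.8]]
L3 top [[515.0, 312.3], [511.5, 364.2]]
L2 end [[530.4, 241.2], [527.5, 295.3]]
L2 top [[526.0, 243.4], [522.8, 295.9]]
L1 end [[519.7, 188.9], [517.2, 228.9]]
L1 top [[514.7, 193.7], [513.0, 232.1]]
S3 top [[554.1, 317.6], [551.7, 363.6]]
S3 low [[541.9, 317.4], [539.6, 360.9]]
S2 top [[557.6, 248.7], [554.3, 294.2]]
S2 low [[545.8, 247.6], [542.5, 294.1]]
S1 top [[561.6, 178.5], [558.3, 224.6]]
S1 low [[551.3, 179.6], [547.7, 227.8]]
wall outer [[595.6, 151.9], [592.8, 223.9], [586.5, 310.2], [582.3, 388.6]]
```

The measured gaps are about 31 mm (lane 1), 16 mm (lane 2) and 23 mm (lane 3). With the 3.5 mm allowance these suggest spacers 35, 21 and 28 respectively; the insertions will test that. The shaker yaw is about 3.6°. Next I'll look at the spacers from two places.

```bash
python3 -m jog '-.58 .1 0 0 0 0 -1;-.58 .1 0 0 0 0 -1;-.58 .1 0 0 0 0 -1;-.58 .1 0 0 0 0 -1;-.58 .1 0 0 0 0 -1' >/dev/null; python3 -m jog '0 0 0 0 0 0 -1;0 0 0 0 0 0 -1'; python3 - <<'E'
from h import *
import pickle
s=snapshot("wrist");pickle.dump(s,open("w2.pkl","wb"))
E
python3 -m jog '.3 -.3 0 0 0 0 -1;.3 -.3 0 0 0 0 -1; 0 0 0 0 0 0 -1;0 0 0 0 0 0 -1'; python3 - <<'E'
from h import *
import pickle
s=snapshot("wrist");pickle.dump(s,open("w3.pkl","wb"))
s2=pickle.load(open("w2.pkl","rb"))
for t in (s2,s):
    for i,c,st in blobs(blue(t["img"]),300)[0]: print(np.round(c),st[:5],np.round(plane(t,*c,30,True)[0]))
cv2.imwrite("pics/w2.png",s2["img"][:400,:,::-1])
E
```

```text
time: 3.25
tool_pos: [544.3, -60.0, 404.6]
tcp_rot: [-180.0, -0.0, 89.9]
ft_force: [0.5, -0.2, 0.3]
finger_gap: 85.4
grip_force: 0.0
time: 3.8
tool_pos: [484.6, 0.1, 405.1]
tcp_rot: [179.9, 0.0, 90.0]
ft_force: [0.2, -0.1, 0.2]
finger_gap: 85.3
grip_force: 0.0
[119.  80.] [110  65  19  32 382] [342.  71.  30.]
[348.  99.] [ 327   71   43   58 1558] [569.  38.  30.]
[228. 104.] [ 205   78   48   53 2364] [458.  36.  30.]
[340. 232.] [332 205  17  54 781] [562. -89.  30.]
[218. 242.] [ 198  214   42   57 1803] [440. -99.  30.]
[429. 250.] [ 411  222   35   53 1322] [ 654. -108.   30.]
[496. 445.] [479 422  32  44 712] [ 816. -438.   30.]
[619.  20.] [ 593    0   47   44 1750] [831. 231.  30.]
[587.  65.] [570  49  33  33 814] [775. 162.  30.]
[170. 130.] [160 114  21  34 426] [339.  74.  30.]
[408. 164.] [ 385  136   46   57 1592] [567.  38.  30.]
[290. 165.] [ 268  138   45   54 2297] [456.  37.  30.]
[395. 286.] [384 258  23  54 898] [562. -90.  30.]
[277. 295.] [ 258  266   39   57 1562] [438. -99.  30.]
[472. 299.] [ 453  272   37   52 1214] [ 653. -108.   30.]
```

View pics/w2.png

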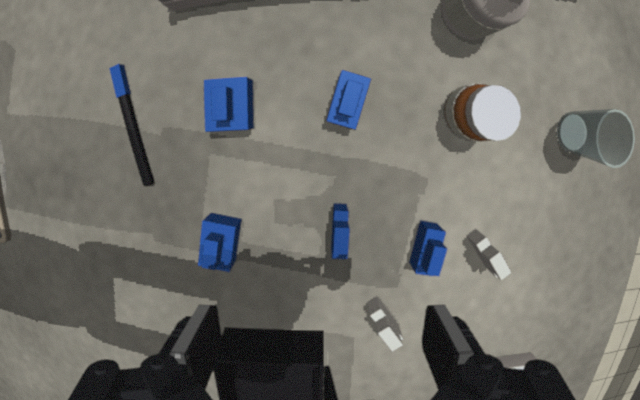

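```bash
python3 - <<'E'
from h import *
import pickle
C={"w2":[(340,232),(429,250),(348,99),(218,242),(228,104)],"w3":[(395,286),(472,299),(408,164),(277,295),(290,165)]}
rows=[]
for k in C:
    s=pickle.load(open(k+".pkl","rb"));g=cv2.convertScaleAbs(s["img"][:,:,::-1],alpha=1.4)
    rows.append(np.hstack([cv2.resize(g[y-32:y+32,x-20 if 0 else x-26:x+26],(156,192),interpolation=cv2.INTER_CUBIC) for x,y in C[k]]))
m=np.vstack(rows);
cv2.imwrite("pics/m3.png",m);print(m.shape)
E
```

```text
(384, 780, 3)
```

View pics/m3.png

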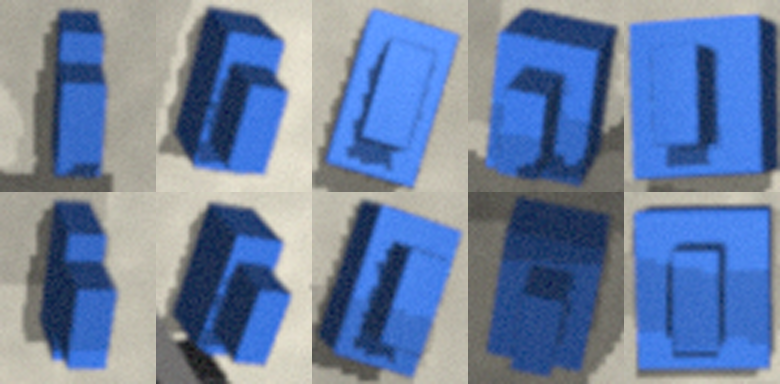

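```bash
python3 - <<'E'
from h import *
import pickle
C={"w2":[(340,232),(429,250),(348,99),(218,242),(228,104)],"w3":[(395,286),(472,299),(408,164),(277,295),(290,165)]}
F={("w2",0):[(60,82),(105,84),(102,175),(57,170)],("w3",0):[(77,289),(116,292),(107,368),(68,362)],
("w2",1):[(250,82),(288,92),(266,172),(230,165)],("w3",1):[(252,280),(290,292),(268,365),(228,358)],
("w2",2):[(388,40),(437,50),(412,150),(362,140)],
("w2",3):[(510,88),(548,94),(536,172),(498,162)],
("w2",4):[(652,47),(698,45),(698,148),(653,150)],("w3",4):[(673,250),(722,247),(720,352),(674,353)]}
S={k:pickle.load(open(k+".pkl","rb")) for k in C}
R={}
for (k,i),p in F.items():
    p=np.array(p,float);p[:,0]-=156*i;p[:,1]-=192*(k=="w3")
    u=C[k][i][0]-26+p[:,0]/3;v=C[k][i][1]-32+p[:,1]/3
    w=plane(S[k],u,v,55,True);c=w.mean(0);d=(w[0]+w[1]-w[2]-w[3])/2
    R[k,i]=ray(S[k],u.mean(),v.mean(),True)
    print(k,i,"c",np.round(c[:2],1),"len",np.round(np.linalg.norm(d),1),"wid",np.round(np.linalg.norm(w[1]-w[0]),1),"yaw",np.round(np.degrees(np.arctan2(d[1],d[0])),1))
for i in (0,1,4):
    (a,b),(c,d)=R["w2",i],R["w3",i];print(i,tri(a,b[0],c,d[0]))
E
```

```text
w2 0 c [562.2 -91.7] len 29.0 wid 13.6 yaw 89.1
w3 0 c [562.8 -92. ] len 28.1 wid 13.3 yaw 88.9
w2 1 c [ 655.8 -110.5] len 28.5 wid 13.8 yaw 81.9
w3 1 c [ 654.6 -110. ] len 31.0 wid 17.2 yaw 84.4
w2 2 c [569.8  37.3] len 29.9 wid 14.1 yaw 76.2
w2 3 c [ 438.3 -102.2] len 26.8 wid 12.6 yaw 75.2
w2 4 c [455.9  35.1] len 30.4 wid 13.9 yaw 88.8
w3 4 c [456.4  35.8] len 30.7 wid 14.2 yaw 88.7
0 (array([562.16993605, -90.71885526,  56.99174036]), np.float64(0.23294257183363024))
1 (array([ 657.5087748 , -112.80645823,   49.46934575]), np.float64(0.5079720754624191))
4 (array([456.01755888,  35.42645965,  53.96756572]), np.float64(0.8689089939513416))
```

spacer_14 has its fin centre at (562.5,-91.5) and the height checks out at 55–57 mm. Grasping it now.

```bash
python3 -m jog '-.46 .39 0 0 0 .01 0;-.46 .39 0 0 0 0 0;0 0 .5 0 0 0 0;0 0 .5 0 0 0 0;0 0 .5 0 0 0 0' 50; python3 -m jog '0 0 .43 0 0 0 0;0 0 0 0 0 0 0;0 0 0 0 0 0 0;0 0 0 0 0 0 1;0 0 0 0 0 0 1';python3 -m jog '0 0 0 0 0 0 1;0 0 0 0 0 0 1'
```

```text
time: 4.47
tool_pos: [562.3, -94.5, 252.9]
tcp_rot: [180.0, 0.0, 89.2]
ft_force: [0.6, 0.3, -0.9]
finger_gap: 43.2
grip_force: 0.0
time: 5.1
tool_pos: [563.1, -94.1, 214.3]
tcp_rot: [179.8, 0.1, 89.3]
ft_force: [-0.2, -0.1, 4.0]
finger_gap: 12.8
grip_force: 49.8
time: 5.35
tool_pos: [563.1, -94.0, 214.2]
tcp_rot: [179.8, 0.1, 89.3]
ft_force: [-0.5, 0.7, 7.4]
finger_gap: 12.7
grip_force: 50.1
```

```bash
python3 -m jog '0 0 -.5 0 0 0 1;0 0 -.5 0 0 0 1;0 0 -.45 0 0 0 1;.5 -.06 0 0 0 0 1;.5 -.06 0 0 0 0 1'; python3 -m jog '.5 -.06 0 0 0 0 1;.5 -.06 0 0 0 0 1;.5 -.06 0 0 0 0 1;.43 -.05 0 0 0 -.072 1;0 0 0 0 0 0 1';python3 -m jog '0 0 0 0 0 0 1;0 0 0 0 0 0 1;0 0 0 0 0 0 1'
python3 - <<'E'
from h import *
import pickle
s=snapshot("wrist");pickle.dump(s,open("w4.pkl","wb"))
cv2.imwrite("pics/w4.png",s["img"][:,:,::-1])
E
```

```text
time: 5.98
tool_pos: [551.2, 7.0, 358.7]
tcp_rot: [179.8, 0.0, 89.2]
ft_force: [1.1, 0.7, -0.9]
finger_gap: 12.5
grip_force: 49.2
time: 6.6
tool_pos: [530.0, 202.5, 357.5]
tcp_rot: [179.9, -0.1, 93.9]
ft_force: [1.6, -0.9, -0.4]
finger_gap: 12.8
grip_force: 49.2
time: 6.98
tool_pos: [530.9, 198.7, 356.8]
tcp_rot: [180.0, 0.0, 93.5]
ft_force: [0.3, 1.2, -0.1]
finger_gap: 12.7
grip_force: 49.2
```

View pics/w4.png

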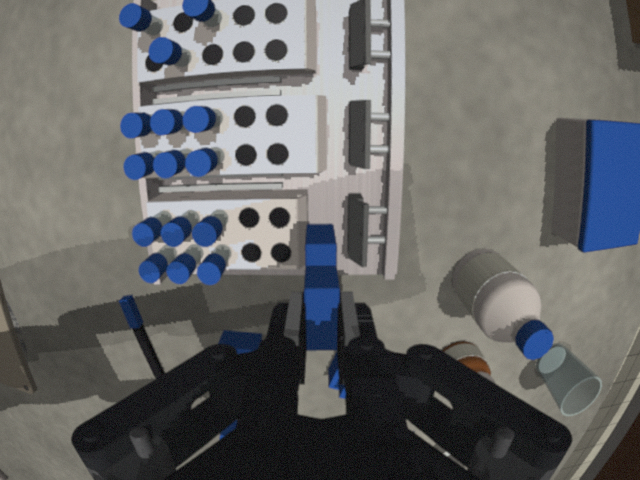

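The picture shows the held spacer 14 at (320,290), between the lane 1 rack end (u≈305) and the stop (u≈350). Lowering it now.

```bash
python3 -m jog '0 0 .4 0 0 0 1;0 0 .4 0 0 0 1;0 0 .1 0 0 0 1;0 0 .06 0 0 0 1;0 0 .02 0 0 0 1'; python3 -m jog '0 0 0 0 0 0 1;0 0 0 0 0 0 1;0 0 0 0 0 0 .55;0 0 0 0 0 0 .55;0 0 0 0 0 0 .55';python3 - <<'E'
from h import *
s=snapshot("wrist");cv2.imwrite("pics/w5.png",cv2.resize(s["img"][150:400,230:430,::-1],None,fx=2.4,fy=2.4))
E
```

```text
time: 7.65
tool_pos: [531.3, 199.7, 259.9]
tcp_rot: [179.9, -0.0, 93.6]
ft_force: [0.2, 0.3, -0.8]
finger_gap: 12.6
grip_force: 49.2
time: 8.28
tool_pos: [530.7, 199.7, 258.8]
tcp_rot: [180.0, 0.0, 93.6]
ft_force: [0.7, -0.8, -0.5]
finger_gap: 19.3
grip_force: 0.0
```

View pics/w5.png

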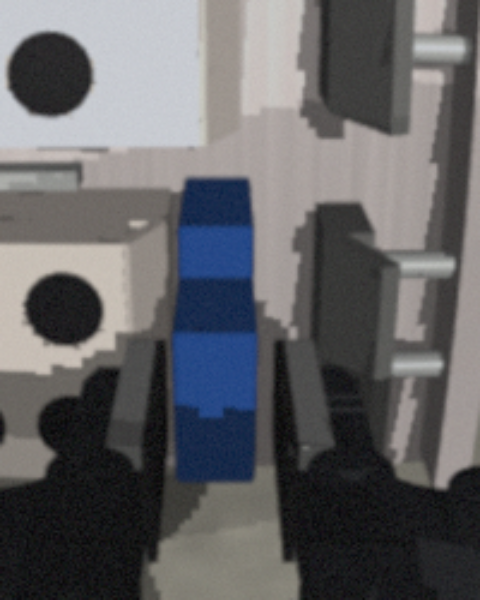

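spacer_14 stands upright and square in the lane 1 gap, at about (215,330) in the crop, with play on both sides. I'll re-grip it and take it over to look at the case.

```bash
python3 -m jog '0 0 0 0 0 0 1;0 0 0 0 0 0 1;0 0 0 0 0 0 1;0 0 -.5 0 0 0 1;0 0 -.5 0 0 .06 1'; python3 -m jog '0 0 -.45 0 0 0 1;-.6 -.06 0 0 0 0 1;-.6 -.06 0 0 0 0 1;-.6 -.06 0 0 0 0 1;-.6 -.06 0 0 0 0 1';python3 -m jog '-.6 -.06 0 0 0 0 1;-.6 -.06 0 0 0 0 1;-.6 -.06 0 0 0 0 1;-.6 -.06 0 0 0 0 1;0 0 0 0 0 0 1';python3 -m jog '0 0 0 0 0 0 1;0 0 0 0 0 0 1'
python3 - <<'E'
from h import *
import pickle
s=snapshot("wrist");pickle.dump(s,open("w6.pkl","wb"))
cv2.imwrite("pics/w6.png",s["img"][:,:,::-1]);print(sense()["tool_pos"])
E
```

```text
time: 8.95
tool_pos: [530.3, 199.5, 358.8]
tcp_rot: [-179.9, 0.0, 89.9]
ft_force: [0.8, 0.4, -0.6]
finger_gap: 12.8
grip_force: 49.7
time: 9.57
tool_pos: [506.0, -42.0, 403.6]
tcp_rot: [180.0, 0.0, 90.0]
ft_force: [0.3, -0.5, -0.8]
finger_gap: 12.5
grip_force: 49.8
time: 10.2
tool_pos: [481.2, -284.1, 403.1]
tcp_rot: [-179.9, 0.0, 89.7]
ft_force: [0.2, 0.5, -0.8]
finger_gap: 12.3
grip_force: 49.7
time: 10.45
tool_pos: [482.8, -279.2, 403.6]
tcp_rot: [-180.0, -0.0, 90.1]
ft_force: [0.4, 0.7, -0.1]
finger_gap: 12.9
grip_force: 49.7
[ 482.87372861 -279.05071346  403.7109962 ]
```

View pics/w6.png

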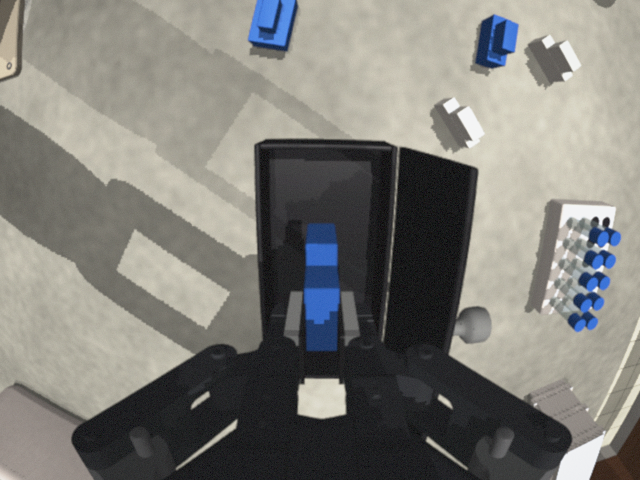

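The case's left rim runs from (257,143) to (265,340), its near rim ends at (392,146), and the lid is to the right with its knob at (474,324). Casting rays onto the rim height next.

```bash
python3 - <<'E'
from h import *
import pickle
s=pickle.load(open("w6.pkl","rb"))
print(np.round(plane(s,[257,265,392],[143,340,146],66,True),1))
print("lid top edge",np.round(plane(s,[477,452],[170,352],184,True),1))
t=snapshot("top")
print(np.round(plane(t,[416,525,417,525],[298,300,245,246],66),1))
# knob from w6 and top
a=ray(s,474,324,True);b=ray(t,486,217);print("knob",tri(a[0],a[1][0],b[0],b[1][0]))
E
```

```text
[[ 429.3 -218.8   66. ]
 [ 426.3 -410.3   66. ]
 [ 541.7 -221.1   66. ]]
lid top edge [[ 567.7 -222.7  184. ]
 [ 568.8 -341.2  184. ]]
[[ 420.1 -211.4   66. ]
 [ 420.7 -457.3   66. ]
 [ 538.9 -212.9   66. ]
 [ 542.4 -458.5   66. ]]
knob (array([ 595.67750568, -342.02389963,  152.26178625]), np.float64(3.5298793468924132))
```

```bash
python3 -m jog '-.08 -.13 0 0 0 0 1;0 0 .5 0 0 0 1;0 0 .5 0 0 0 1;0 0 .5 0 0 0 1;0 0 .25 0 0 0 1'; python3 -m jog '0 0 .06 0 0 0 1;0 0 0 0 0 0 1;0 0 0 0 0 0 .4;0 0 0 0 0 0 .4;0 0 0 0 0 0 .4';python3 -m jog '0 0 -.5 0 0 0 .3;0 0 -.5 0 0 0 0;0 0 -.5 0 0 0 0;0 0 -.3 0 0 0 0;0 0 0 0 0 0 0';python3 -m jog '.45 .45 0 0 0 0 0;.45 .45 0 0 0 0 0;.43 .48 0 0 0 0 0;.43 .47 0 0 0 0 0;0 0 0 0 0 .117 0';python3 -m jog '0 0 0 0 0 0 0;0 0 0 0 0 0 0'
python3 - <<'E'
from h import *
s=snapshot("wrist");t=snapshot("top")
g=blue(s["img"])
for i,c,st in blobs(g,300)[0]: print(np.round(c),st[:5],np.round(plane(s,*c,30,True)[0]))
print("top");
for i,c,st in blobs(blue(t["img"]),60)[0]: print(np.round(c),st[4],np.round(plane(t,*c,30)[0]))
E
```

```text
time: 11.18
tool_pos: [467.7, -287.5, 225.4]
tcp_rot: [-179.8, -0.1, 90.0]
ft_force: [0.5, 0.5, -0.4]
finger_gap: 12.6
grip_force: 49.8
time: 11.8
tool_pos: [469.8, -288.5, 223.6]
tcp_rot: [179.9, 0.1, 90.0]
ft_force: [0.4, 0.1, 0.9]
finger_gap: 25.7
grip_force: 0.0
time: 12.42
tool_pos: [470.2, -288.8, 406.7]
tcp_rot: [179.7, 0.2, 90.0]
ft_force: [-1.0, -0.2, 0.0]
finger_gap: 42.5
grip_force: 0.0
time: 13.05
tool_pos: [652.6, -112.2, 399.3]
tcp_rot: [-179.8, -0.1, 83.1]
ft_force: [-0.8, -0.4, -0.4]
finger_gap: 42.8
grip_force: 0.0
time: 13.3
tool_pos: [650.2, -116.6, 402.0]
tcp_rot: [-179.9, 0.0, 83.1]
ft_force: [-0.4, 0.7, -1.2]
finger_gap: 42.6
grip_force: 0.0
[216.  56.] [ 197   30   41   54 1692] [571.  37.  30.]
[116.  84.] [  92   57   50   55 2082] [462.  35.  30.]
[326. 195.] [ 315  168   23   54 1108] [ 655. -109.   30.]
[125. 215.] [ 104  191   42   51 1727] [ 443. -101.   30.]
top
[64. 59.] 1254 [958. 613.  30.]
[214. 126.] 1840 [810. 259.  30.]
[261. 167.] 113 [714. 146.  30.]
[375. 198.] 93 [ 650. -120.   30.]
[307. 232.] 252 [567.  36.  30.]
[306. 280.] 379 [455.  35.  30.]
[448. 277.] 136 [ 469. -292.   30.]
[289. 335.] 72 [331.  71.  30.]
```

```bash
python3 -m jog '.07 .04 .5 0 0 0 0;0 0 .5 0 0 0 0;0 0 .5 0 0 0 0;0 0 .39 0 0 0 0;0 0 0 0 0 0 0' 60; python3 -m jog '0 0 0 0 0 0 1;0 0 0 0 0 0 1;0 0 0 0 0 0 1;0 0 0 0 0 0 1;0 0 -.5 0 0 0 1';python3 -m jog '0 0 -.5 0 0 -.089 1;0 0 -.5 0 0 -.089 1;0 0 0 0 0 0 1;0 0 0 0 0 0 1'
```

```text
time: 14.02
tool_pos: [653.1, -109.8, 209.6]
tcp_rot: [-179.6, -0.1, 83.0]
ft_force: [-0.6, -0.1, 0.7]
finger_gap: 42.8
grip_force: 0.0
time: 14.65
tool_pos: [653.7, -109.2, 260.5]
tcp_rot: [-179.6, -0.1, 83.0]
ft_force: [-0.3, -0.8, 0.0]
finger_gap: 12.0
grip_force: 60.5
time: 15.15
tool_pos: [655.4, -109.6, 364.5]
tcp_rot: [179.9, 0.0, 93.6]
ft_force: [-0.0, -0.2, -2.1]
finger_gap: 12.1
grip_force: 60.6
```

```bash
python3 -m jog '.55 -.13 0 0 0 0 1;.55 -.13 0 0 0 0 1;.55 -.13 0 0 0 0 1;.55 -.13 0 0 0 0 1;.55 -.13 0 0 0 0 1'; python3 -m jog '.55 -.13 0 0 0 0 1;.55 -.13 0 0 0 0 1;0 0 0 0 0 0 1;0 0 0 0 0 0 1;0 0 0 0 0 0 1'
```

```text
time: 15.78
tool_pos: [571.8, 162.2, 361.6]
tcp_rot: [-179.8, 0.0, 93.6]
ft_force: [0.8, 0.3, 0.4]
finger_gap: 12.3
grip_force: 60.5
time: 16.4
tool_pos: [540.5, 267.6, 362.9]
tcp_rot: [-179.9, 0.0, 93.5]
ft_force: [0.1, -0.3, -0.9]
finger_gap: 12.3
grip_force: 60.5
```

```bash
python3 -m jog '.02 0 .4 0 0 0 1;0 0 .3 0 0 0 1;0 0 .1 0 0 0 1;0 0 .1 0 0 0 1;0 0 0 0 0 0 1'; python3 -m jog '0 0 .05 0 0 0 1;0 0 .03 0 0 0 1;0 0 0 0 0 0 1';python3 - <<'E'
from h import *
s=snapshot("wrist");cv2.imwrite("pics/w7.png",cv2.resize(s["img"][100:420,190:450,::-1],None,fx=1.8,fy=1.8))
E
```

```text
time: 17.02
tool_pos: [540.7, 269.8, 273.3]
tcp_rot: [180.0, 0.0, 93.6]
ft_force: [5.3, -1.4, -5.6]
finger_gap: 12.2
grip_force: 60.0
time: 17.4
tool_pos: [540.4, 270.8, 266.0]
tcp_rot: [179.9, -0.0, 93.6]
ft_force: [5.0, 0.1, -0.0]
finger_gap: 12.3
grip_force: 60.6
```

View pics/w7.png

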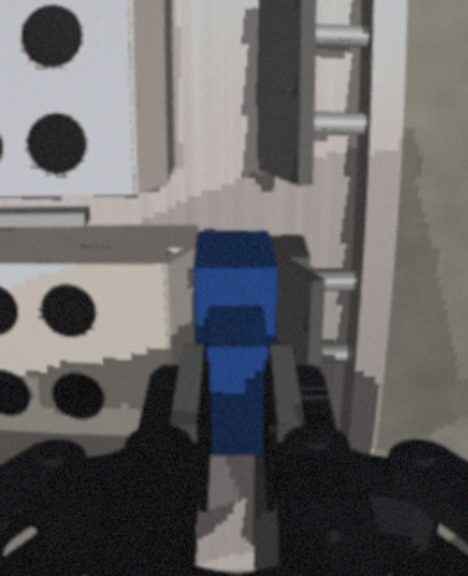

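The spacer is entering between rack and stop, with a net push of 5 N in +x, so it is bearing on the rack. I'll ease it 1 mm to +x and go on down.

```bash
python3 -m jog '0 .01 .03 0 0 0 1;0 0 .03 0 0 0 1;0 0 .02 0 0 0 1;0 0 0 0 0 0 1'; python3 -m jog '0 0 .02 0 0 0 1;0 0 .01 0 0 0 1;0 0 0 0 0 0 1'
```

```text
time: 17.95
tool_pos: [541.5, 271.2, 262.0]
tcp_rot: [179.9, -0.0, 93.7]
ft_force: [-9.8, -5.2, 31.3]
finger_gap: 12.3
grip_force: 65.2
time: 18.32
tool_pos: [541.9, 271.3, 261.9]
tcp_rot: [179.8, -0.0, 93.7]
ft_force: [-18.3, -10.3, 50.7]
finger_gap: 12.0
grip_force: 68.7
```

```bash
python3 -m jog '0 0 -.02 0 0 0 1;0 0 -.02 0 0 0 1;0 0 0 0 0 0 1'; python3 -m jog '0 0 0 0 0 0 .5;0 0 0 0 0 0 .5;0 0 0 0 0 0 .5'; python3 -m jog '0 0 -.5 0 0 0 .5;0 0 -.3 0 0 0 .5;0 0 0 0 0 0 .5;0 0 0 0 0 0 .5';python3 - <<'E'
from h import *
import pickle
s=snapshot("wrist");pickle.dump(s,open("w8.pkl","wb"));cv2.imwrite("pics/w8.png",cv2.resize(s["img"][100:420,190:450,::-1],None,fx=1.8,fy=1.8))
E
```

```text
time: 18.7
tool_pos: [541.3, 271.1, 261.9]
tcp_rot: [179.9, -0.0, 93.7]
ft_force: [-8.0, -4.2, 25.0]
finger_gap: 12.2
grip_force: 64.0
time: 19.08
tool_pos: [540.5, 270.8, 257.6]
tcp_rot: [-179.9, 0.0, 93.6]
ft_force: [-0.1, 0.5, -0.3]
finger_gap: 21.4
grip_force: 0.0
time: 19.58
tool_pos: [540.7, 270.8, 337.5]
tcp_rot: [-179.9, 0.0, 93.6]
ft_force: [0.0, 1.0, -0.0]
finger_gap: 21.5
grip_force: 0.0
```

View pics/w8.png

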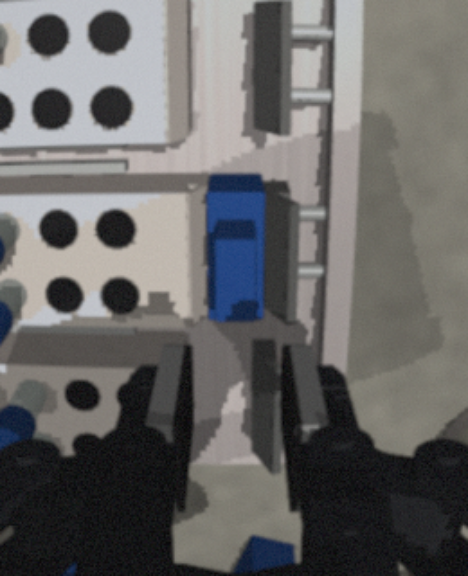

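The spacer stands square at crop (235,255), with the stop pushed back. To find its height and seat it, I'll touch the fin top with shut fingers; a seated spacer should give contact at TCP z≈273.

```bash
python3 -m jog '0 0 0 0 0 0 1;0 0 0 0 0 0 1;0 0 .4 0 0 0 1;0 0 .14 0 0 0 1;0 0 0 0 0 0 1';python3 -m jog '0 0 .02 0 0 0 1;0 0 .02 0 0 0 1;0 0 .02 0 0 0 1;0 0 0 0 0 0 1';python3 -m jog '0 0 .02 0 0 0 1;0 0 .02 0 0 0 1;0 0 0 0 0 0 1'
```

```text
time: 20.25
tool_pos: [540.4, 270.6, 283.1]
tcp_rot: [-179.8, 0.1, 93.6]
ft_force: [-0.6, 0.4, 0.6]
finger_gap: 0.3
grip_force: 0.0
time: 20.75
tool_pos: [541.1, 270.9, 278.8]
tcp_rot: [180.0, -0.0, 93.6]
ft_force: [0.6, -0.2, -0.3]
finger_gap: 0.1
grip_force: 0.0
time: 21.12
tool_pos: [540.9, 270.9, 274.4]
tcp_rot: [-180.0, 0.0, 93.6]
ft_force: [-0.2, -0.1, 0.4]
finger_gap: -0.1
grip_force: 0.0
```

```bash
python3 -m jog '0 0 .015 0 0 0 1;0 0 .015 0 0 0 1;0 0 0 0 0 0 1';python3 -m jog '0 0 .01 0 0 0 1;0 0 .01 0 0 0 1;0 0 0 0 0 0 1'
```

```text
time: 21.5
tool_pos: [541.7, 271.0, 273.6]
tcp_rot: [179.9, -0.0, 93.6]
ft_force: [-2.2, -2.3, 10.3]
finger_gap: -0.1
grip_force: 4.9
time: 21.88
tool_pos: [542.4, 271.1, 273.7]
tcp_rot: [179.7, -0.1, 93.6]
ft_force: [-4.1, -3.5, 18.9]
finger_gap: 0.2
grip_force: 9.7
```

Contact is at z=273.6, so spacer_21 is seated in lane 2. spacer_28 is next.

```bash
python3 -m jog '0 0 -.5 0 0 0 0;0 0 -.5 0 0 0 0;0 0 -.3 0 0 0 0;-.59 .035 0 0 0 0 0;-.59 .035 0 0 0 0 0';python3 -m jog '-.59 .035 0 0 0 0 0;-.59 .035 0 0 0 0 0;0 0 0 0 0 .147 0;0 0 0 0 0 .147 0;0 0 0 0 0 0 0';python3 -m jog '0 0 0 0 0 0 0;0 0 0 0 0 0 0'; python3 - <<'E'
from h import *
import pickle
s=snapshot("wrist");pickle.dump(s,open("w9.pkl","wb"))
for i,c,st in blobs(blue(s["img"]),300)[0]: print(np.round(c),st[:5],np.round(plane(s,*c,30,True)[0],1))
m=s["img"];m2=blue(m)
E
```

```text
time: 22.5
tool_pos: [555.6, 152.9, 400.5]
tcp_rot: [179.9, -0.0, 93.8]
ft_force: [0.9, 0.0, 0.0]
finger_gap: 43.0
grip_force: 0.0
time: 23.12
tool_pos: [570.0, 36.0, 399.7]
tcp_rot: [180.0, 0.0, 76.0]
ft_force: [-0.0, 0.0, -0.3]
finger_gap: 42.5
grip_force: 0.0
time: 23.38
tool_pos: [570.0, 36.5, 399.7]
tcp_rot: [180.0, 0.0, 76.1]
ft_force: [0.1, 0.6, -0.5]
finger_gap: 42.8
grip_force: 0.0
[64.  6.] [ 51   0  40  17 337] [357.8 323.1  30. ]
[88. 19.] [ 57   0  65  42 967] [385.2 291.8  30. ]
[465.  52.] [ 443   33   42   39 1214] [736.2 149.5  30. ]
[103.  64.] [  70   42   67   45 1117] [392.9 234.9  30. ]
[111.  94.] [  79   73   67   44 1132] [394.9 200.5  30. ]
[320. 201.] [ 305  173   31   56 1549] [569.4  39.6  30. ]
[212. 229.] [ 184  199   57   60 2250] [459.1  38.2  30. ]
[109. 221.] [ 97 206  24  31 359] [345.   76.6  30. ]
```

```bash
python3 -m jog '0 0 .5 0 0 0 0;0 0 .5 0 0 0 0;0 0 .5 0 0 0 0;0 0 .37 0 0 0 0;0 0 0 0 0 0 0';python3 -m jog '0 0 0 0 0 0 0;0 0 0 0 0 0 1;0 0 0 0 0 0 1;0 0 0 0 0 0 1;0 0 0 0 0 0 1';python3 -m jog '0 0 -.5 0 0 -.1465 1;0 0 -.5 0 0 -.1465 1;0 0 -.5 0 0 0 1;0 0 0 0 0 0 1;0 0 0 0 0 0 1'
```

```text
time: 24.05
tool_pos: [568.0, 36.4, 209.1]
tcp_rot: [-179.6, 0.1, 76.1]
ft_force: [-1.0, 0.4, 0.1]
finger_gap: 42.8
grip_force: 0.0
time: 24.68
tool_pos: [571.0, 36.2, 214.9]
tcp_rot: [179.8, -0.0, 76.0]
ft_force: [-1.0, -0.0, 7.7]
finger_gap: 12.5
grip_force: 60.0
time: 25.3
tool_pos: [569.9, 36.2, 362.6]
tcp_rot: [180.0, 0.0, 93.6]
ft_force: [-0.1, -0.7, -1.5]
finger_gap: 12.3
grip_force: 59.1
```

```bash
python3 -m jog '.61 -.033 0 0 0 0 1;.61 -.033 0 0 0 0 1;.61 -.033 0 0 0 0 1;.61 -.033 0 0 0 0 1;.6 -.033 0 0 0 0 1';python3 -m jog '0 0 0 0 0 0 1;0 0 0 0 0 0 1;0 0 0 0 0 0 1'
```

```text
time: 25.92
tool_pos: [533.5, 340.2, 360.1]
tcp_rot: [-179.8, 0.1, 93.6]
ft_force: [1.4, 0.6, -0.4]
finger_gap: 12.4
grip_force: 59.1
time: 26.3
tool_pos: [534.8, 337.3, 361.7]
tcp_rot: [-179.9, 0.1, 93.5]
ft_force: [-0.3, -0.4, -0.2]
finger_gap: 12.5
grip_force: 59.1
```

```bash
python3 -m jog '.015 0 .35 0 0 0 1;0 0 .3 0 0 0 1;0 0 .1 0 0 0 1;0 0 .1 0 0 0 1;0 0 0 0 0 0 1';python3 -m jog '0 0 .05 0 0 0 1;0 0 .05 0 0 0 1;0 0 0 0 0 0 1;0 0 0 0 0 0 1'
```

```text
time: 26.92
tool_pos: [534.5, 339.7, 277.7]
tcp_rot: [-180.0, 0.0, 93.5]
ft_force: [-2.3, -1.0, -2.2]
finger_gap: 12.3
grip_force: 59.0
time: 27.42
tool_pos: [534.3, 340.1, 267.4]
tcp_rot: [-180.0, 0.0, 93.6]
ft_force: [-2.3, 0.0, -1.8]
finger_gap: 12.6
grip_force: 59.0
```

```bash
python3 -m jog '0 0 .03 0 0 0 1;0 0 .03 0 0 0 1;0 0 .02 0 0 0 1;0 0 0 0 0 0 1';python3 -m jog '0 0 .01 0 0 0 1;0 0 0 0 0 0 1;0 0 0 0 0 0 .5;0 0 0 0 0 0 .5;0 0 0 0 0 0 .5';python3 -m jog '0 0 -.5 0 0 0 .7;0 0 0 0 0 0 1;0 0 0 0 0 0 1;0 0 .25 0 0 0 1;0 0 0 0 0 0 1'
```

```text
time: 27.92
tool_pos: [534.5, 340.1, 260.0]
tcp_rot: [180.0, -0.0, 93.6]
ft_force: [-3.0, -1.4, 3.1]
finger_gap: 12.6
grip_force: 59.7
time: 28.55
tool_pos: [534.6, 340.0, 258.5]
tcp_rot: [180.0, 0.0, 93.6]
ft_force: [0.3, 0.3, -0.3]
finger_gap: 21.5
grip_force: 0.0
time: 29.18
tool_pos: [533.0, 339.3, 279.6]
tcp_rot: [-179.6, 0.2, 93.6]
ft_force: [0.2, -0.7, -0.2]
finger_gap: -0.0
grip_force: 0.0
```

Contact came at 260 (3 N), which looks seated. I'll check it by touching the fin top, as before.

```bash
python3 -m jog '0 0 .03 0 0 0 1;0 0 .03 0 0 0 1;0 0 .03 0 0 0 1;0 0 .02 0 0 0 1;0 0 0 0 0 0 1';python3 -m jog '0 0 -.5 0 0 0 0;0 0 -.5 0 0 0 0;0 0 -.3 0 0 0 0;-.5 0 0 0 0 0 0;-.5 0 0 0 0 0 0'
python3 -m jog '-.5 -.1 0 0 0 0 0;-.5 -.1 0 0 0 0 0;-.5 -.1 0 0 0 0 0;-.5 -.1 0 0 0 0 0;-.5 -.1 0 0 0 0 0';python3 -m jog '0 0 0 0 0 .15 0;0 0 0 0 0 .15 0;0 0 0 0 0 0 0;0 0 0 0 0 0 0';python3 - <<'E'
from h import *
import pickle
s=snapshot("wrist");pickle.dump(s,open("w9.pkl","wb"))
for i,c,st in blobs(blue(s["img"]),300)[0]: print(np.round(c),st[:5],np.round(plane(s,*c,30,True)[0],1))
cv2.imwrite("pics/w9.png",s["img"][:,:,::-1])
E
```

```text
time: 29.8
tool_pos: [534.9, 340.2, 273.6]
tcp_rot: [179.9, -0.0, 93.6]
ft_force: [0.3, -0.2, 2.6]
finger_gap: -0.3
grip_force: 1.7
time: 30.42
tool_pos: [540.6, 239.7, 403.3]
tcp_rot: [179.9, -0.0, 93.7]
ft_force: [0.4, -0.3, -0.4]
finger_gap: 42.7
grip_force: 0.0
time: 31.05
tool_pos: [505.9, -13.8, 402.8]
tcp_rot: [180.0, 0.0, 93.6]
ft_force: [-0.7, -0.5, 1.1]
finger_gap: 42.7
grip_force: 0.0
time: 31.55
tool_pos: [506.4, -12.2, 402.7]
tcp_rot: [-180.0, 0.0, 75.8]
ft_force: [-0.2, -0.6, -0.3]
finger_gap: 42.8
grip_force: 0.0
[169.   8.] [157   0  25  19 357] [413.3 215.   30. ]
[144.  20.] [132  10  26  21 374] [385.4 213.7  30. ]
[257. 167.] [ 229  137   57   61 2352] [457.   36.3  30. ]
[141. 165.] [128 149  26  32 406] [341.3  73.6  30. ]
[282. 296.] [ 261  270   37   56 1376] [441.9 -97.6  30. ]
[578. 400.] [562 370  33  63 971] [ 823.3 -408.7   30. ]
```

View pics/w9.png

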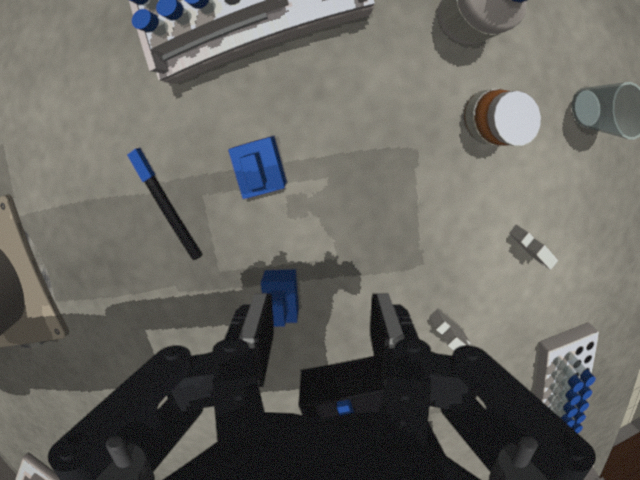

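spacer_28 is seated in lane 3 (contact at 273.6). The picture shows 42 at (257,167) and 35 at (282,296), both unmoved. Grasping 35 now.

```bash
python3 -m jog '-.515 -.22 0 0 0 0 0;-.515 -.22 0 0 0 0 0;0 0 .5 0 0 -.053 0;0 0 .5 0 0 0 0;0 0 .5 0 0 0 0';python3 -m jog '0 0 .4 0 0 0 0;0 0 0 0 0 0 0;0 0 0 0 0 0 0;0 0 0 0 0 0 1;0 0 0 0 0 0 1';python3 -m jog '0 0 0 0 0 0 1;0 0 0 0 0 0 1;0 0 0 0 0 0 1';python3 -m jog '0 0 -.5 0 0 -.12 1;0 0 -.5 0 0 -.12 1;0 0 -.5 0 0 0 1;0 0 0 0 0 0 1;0 0 0 0 0 0 1'
```

```text
time: 32.22
tool_pos: [438.1, -101.1, 251.6]
tcp_rot: [179.9, 0.0, 78.9]
ft_force: [0.6, 0.3, -1.2]
finger_gap: 42.5
grip_force: 0.0
time: 32.85
tool_pos: [439.1, -101.4, 214.6]
tcp_rot: [179.8, 0.0, 78.8]
ft_force: [-1.7, 0.2, 7.6]
finger_gap: 12.2
grip_force: 60.1
time: 33.22
tool_pos: [439.2, -101.4, 214.6]
tcp_rot: [179.8, 0.0, 78.8]
ft_force: [-1.2, 0.4, 7.6]
finger_gap: 12.8
grip_force: 60.1
time: 33.85
tool_pos: [438.0, -101.1, 362.7]
tcp_rot: [180.0, 0.0, 93.2]
ft_force: [-0.1, -0.8, -2.6]
finger_gap: 12.1
grip_force: 59.2
```

```bash
python3 -m jog '.493 .195 0 0 0 0 1;.493 .195 0 0 0 0 1;.493 .195 0 0 0 0 1;.493 .195 0 0 0 0 1;.493 .195 0 0 0 0 1';python3 -m jog '.493 .195 0 0 0 -.007 1;0 0 0 0 0 0 1;0 0 0 0 0 0 1;0 0 0 0 0 0 1'
```

```text
time: 34.48
tool_pos: [521.6, 152.0, 360.4]
tcp_rot: [-179.8, 0.0, 93.2]
ft_force: [0.5, -0.7, -0.8]
finger_gap: 12.0
grip_force: 59.2
time: 34.98
tool_pos: [538.4, 199.5, 361.9]
tcp_rot: [-179.9, 0.0, 93.5]
ft_force: [-1.2, -0.2, -1.6]
finger_gap: 12.2
grip_force: 59.2
```

```bash
python3 -m jog '.015 0 .35 0 0 0 1;0 0 .3 0 0 0 1;0 0 .1 0 0 0 1;0 0 .1 0 0 0 1;0 0 0 0 0 0 1';python3 -m jog '0 0 .05 0 0 0 1;0 0 .05 0 0 0 1;0 0 0 0 0 0 1;0 0 0 0 0 0 1'
```

```text
time: 35.6
tool_pos: [539.5, 201.7, 279.2]
tcp_rot: [179.8, -0.0, 93.5]
ft_force: [4.0, -0.9, 0.2]
finger_gap: 12.4
grip_force: 59.1
time: 36.1
tool_pos: [538.8, 202.2, 267.8]
tcp_rot: [180.0, -0.0, 93.6]
ft_force: [3.9, 1.1, 2.2]
finger_gap: 12.0
grip_force: 59.5
```

```bash
python3 -m jog '0 .012 .03 0 0 0 1;0 0 .03 0 0 0 1;0 0 .02 0 0 0 1;0 0 0 0 0 0 1';python3 -m jog '0 0 .01 0 0 0 1;0 0 0 0 0 0 1;0 0 0 0 0 0 .5;0 0 0 0 0 0 .5;0 0 0 0 0 0 .5';python3 -m jog '0 0 -.5 0 0 0 .7;0 0 0 0 0 0 1;0 0 0 0 0 0 1;0 0 .25 0 0 0 1;0 0 0 0 0 0 1';python3 -m jog '0 0 .03 0 0 0 1;0 0 .03 0 0 0 1;0 0 .03 0 0 0 1;0 0 .02 0 0 0 1;0 0 0 0 0 0 1'
```

```text
time: 36.6
tool_pos: [539.4, 202.3, 259.7]
tcp_rot: [-179.9, 0.0, 93.6]
ft_force: [-2.3, -0.8, 6.9]
finger_gap: 12.2
grip_force: 60.1
time: 37.22
tool_pos: [539.5, 202.2, 258.0]
tcp_rot: [-179.9, 0.0, 93.6]
ft_force: [-0.3, -0.7, 0.4]
finger_gap: 21.5
grip_force: 0.0
time: 37.85
tool_pos: [538.2, 201.8, 279.9]
tcp_rot: [-179.6, 0.1, 93.6]
ft_force: [-1.1, 0.4, -0.0]
finger_gap: -0.1
grip_force: 0.0
time: 38.48
tool_pos: [540.1, 202.3, 273.5]
tcp_rot: [179.9, -0.0, 93.6]
ft_force: [-1.4, -0.2, 4.3]
finger_gap: 0.1
grip_force: 2.1
```

spacer_35 is seated in lane 1 (contact at 273.5). Now 42 goes to the case; I'll recheck its place on the way.

```bash
python3 -m jog '0 0 -.5 0 0 0 0;0 0 -.5 0 0 0 0;0 0 -.3 0 0 0 0;-.538 -.315 0 0 0 0 0;-.538 -.315 0 0 0 0 0';python3 -m jog '-.538 -.315 0 0 0 .08 0;0 0 0 0 0 0 0;0 0 0 0 0 0 0'
python3 - <<'E'
from h import *
s=snapshot("wrist");st=sense();print(st["tool_pos"])
for i,c,b in blobs(blue(s["img"]),300)[0]: print(np.round(c),b[:5],np.round(plane(s,*c,30,True)[0],1))
t=snapshot("top");cv2.imwrite("pics/t2.png",cv2.resize(t["img"][190:330,140:260,::-1],None,fx=4,fy=4,interpolation=cv2.INTER_CUBIC))
E
```

```text
time: 39.1
tool_pos: [483.1, 90.2, 403.1]
tcp_rot: [179.9, 0.0, 93.7]
ft_force: [1.6, -1.2, 0.0]
finger_gap: 42.7
grip_force: 0.0
time: 39.48
tool_pos: [455.7, 35.2, 403.0]
tcp_rot: [179.9, -0.0, 88.7]
ft_force: [-0.8, 0.4, -0.0]
finger_gap: 42.7
grip_force: 0.0
[455.88307258  35.78630516 402.9434272 ]
[419.  25.] [ 395    0   48   52 2041] [549.9 206.   30. ]
[626.  32.] [ 606    0   34   70 1872] [816.7 245.6  30. ]
[322.  26.] [312  15  21  24 389] [460.1 201.9  30. ]
[290.  29.] [280  18  22  24 404] [431.9 200.1  30. ]
[260.  33.] [249  22  23  24 407] [403.8 198.4  30. ]
[610. 107.] [594  92  31  32 722] [785.9 149.   30. ]
[197. 166.] [186 149  22  35 428] [337.   76.3  30. ]
[321. 200.] [ 299  173   44   55 2323] [455.4  38.   30. ]
```

View pics/t2.png

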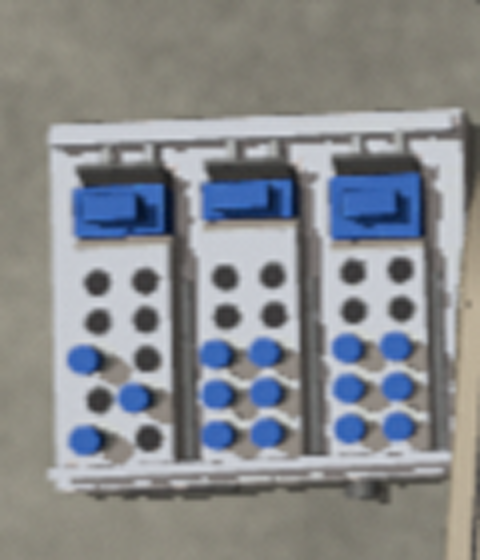

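All three spacers sit square in the gaps, at (122,210), (250,200) and (375,207) in the crop, with the stops pushed back evenly. 42 is still in its place, so I'll grasp it and case it.

```bash
python3 -m jog '0 0 .5 0 0 0 0;0 0 .5 0 0 0 0;0 0 .5 0 0 0 0;0 0 .4 0 0 0 0;0 0 0 0 0 0 0';python3 -m jog '0 0 0 0 0 0 0;0 0 0 0 0 0 1;0 0 0 0 0 0 1;0 0 0 0 0 0 1;0 0 0 0 0 0 1';python3 -m jog '0 0 -.5 0 0 0 1;0 0 -.5 0 0 0 1;0 0 -.5 0 0 -.02 1;-.579 .032 0 0 0 0 1;-.579 .032 0 0 0 0 1';python3 -m jog '-.579 .022 0 0 0 0 1;-.579 .022 0 0 0 0 1;-.579 .022 0 0 0 0 1;-.579 .022 0 0 0 0 1;-.579 .022 0 0 0 0 1';python3 -m jog '0 0 0 0 0 0 1;0 0 0 0 0 0 1;0 0 0 0 0 0 1'
```

```text
time: 40.2
tool_pos: [453.7, 36.4, 209.3]
tcp_rot: [-179.5, -0.0, 88.9]
ft_force: [-0.5, 0.5, 0.6]
finger_gap: 42.9
grip_force: 0.0
time: 40.83
tool_pos: [456.5, 35.3, 214.6]
tcp_rot: [179.8, -0.0, 88.8]
ft_force: [-2.2, 1.0, 7.1]
finger_gap: 12.5
grip_force: 60.5
time: 41.45
tool_pos: [462.1, -81.4, 364.7]
tcp_rot: [179.8, 0.1, 90.1]
ft_force: [1.2, -0.5, -1.2]
finger_gap: 12.3
grip_force: 59.6
time: 42.08
tool_pos: [472.5, -372.1, 363.4]
tcp_rot: [179.9, 0.0, 90.0]
ft_force: [0.6, -0.1, -0.5]
finger_gap: 12.0
grip_force: 59.6
time: 42.45
tool_pos: [473.0, -369.0, 363.1]
tcp_rot: [180.0, -0.0, 90.0]
ft_force: [-0.7, -0.6, -1.0]
finger_gap: 12.2
grip_force: 59.6
```

```bash
python3 -m jog '0 0 .5 0 0 0 1;0 0 .5 0 0 0 1;0 0 .35 0 0 0 1;0 0 .05 0 0 0 1;0 0 .01 0 0 0 1';python3 -m jog '0 0 0 0 0 0 1;0 0 0 0 0 0 .4;0 0 0 0 0 0 .4;0 0 0 0 0 0 .4;0 0 -.5 0 0 0 .5';python3 -m jog '0 0 -.5 0 0 0 1;0 0 -.5 0 0 0 1;0 0 -.3 0 0 0 1;0 0 0 0 0 0 1;.4 .4 0 0 0 0 1';python3 -m jog '.4 .4 0 0 0 0 1;0 .4 0 0 0 0 1;0 .3 0 0 0 0 1;0 0 0 0 0 0 1;0 0 0 0 0 0 1'
python3 - <<'E'
from h import *
t=snapshot("side");cv2.imwrite("pics/s2.png",cv2.resize(t["img"][230:480,300:600,::-1],None,fx=2,fy=2,interpolation=cv2.INTER_CUBIC));print(sense()["tool_pos"])
E
```

```text
time: 43.08
tool_pos: [473.4, -369.7, 223.1]
tcp_rot: [179.9, 0.1, 90.0]
ft_force: [0.0, -1.1, -0.4]
finger_gap: 12.4
grip_force: 59.6
time: 43.7
tool_pos: [471.0, -368.5, 267.2]
tcp_rot: [-179.6, -0.4, 90.0]
ft_force: [0.5, -0.8, -0.1]
finger_gap: 21.4
grip_force: 0.0
time: 44.32
tool_pos: [511.4, -332.1, 401.0]
tcp_rot: [-179.9, 0.0, 89.7]
ft_force: [0.6, 0.1, -1.1]
finger_gap: -0.0
grip_force: 0.0
time: 44.95
tool_pos: [622.3, -290.1, 400.0]
tcp_rot: [-179.9, -0.1, 90.0]
ft_force: [-0.2, -0.5, -0.3]
finger_gap: 0.3
grip_force: 0.0
[ 622.09444259 -290.27834926  400.59199286]
```

View pics/s2.png

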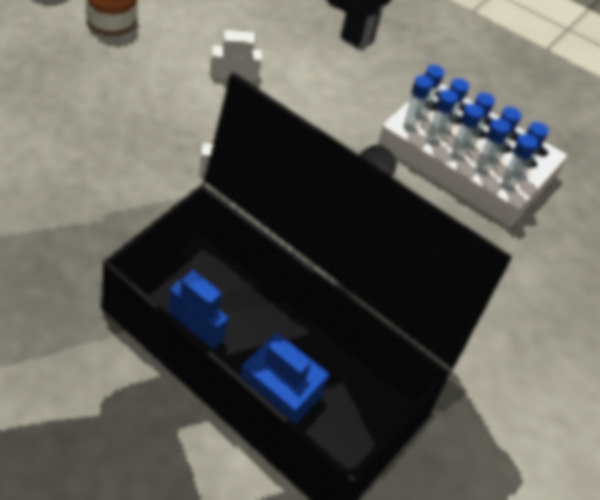

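Both leftover spacers, 14 and 42, stand in the case. The shut fingertips are behind the lid and beside the knob, so I'll push the lid over slowly along an arc.

```bash
python3 -m jog '0 0 .35 0 0 0 1;0 0 .29 0 0 0 1;0 0 0 0 0 0 1;0 -.14 0 0 0 0 1;0 -.14 0 0 0 0 1';python3 -m jog '0 -.14 0 0 0 0 1;0 -.14 0 0 0 0 1;0 -.14 0 0 0 0 1';python3 -m jog '0 -.14 0 0 0 0 1;0 -.125 .04 0 0 0 1;0 -.125 .04 0 0 0 1;0 0 0 0 0 0 1'
python3 - <<'E'
from h import *
import pickle
s=snapshot("top");pickle.dump(s,open("t3.pkl","wb"));g=cv2.cvtColor(s["img"],cv2.COLOR_RGB2GRAY)
for v in range(220,305,4): print(v,g[v,440:530:6])
E
```

```text
time: 45.62
tool_pos: [594.4, -290.5, 340.0]
tcp_rot: [179.9, 0.1, 90.0]
ft_force: [-0.1, 0.6, 0.5]
finger_gap: 0.0
grip_force: 0.0
time: 46.0
tool_pos: [552.6, -290.5, 340.6]
tcp_rot: [179.8, 0.1, 90.0]
ft_force: [2.4, -0.1, -0.6]
finger_gap: 0.1
grip_force: 0.7
time: 46.5
tool_pos: [512.8, -290.1, 329.0]
tcp_rot: [-179.9, -0.0, 89.9]
ft_force: [0.7, -0.3, 0.7]
finger_gap: 0.1
grip_force: 0.0
220 [110 110 111 115 131 128 124  36  36  72 152 152 127 156 151]
224 [114 110 113 110 117  30  62  33 120 153  80 149 161 159 154]
228 [115 118 115 113 112  25  43  49  64 153 151 115 159 160 159]
232 [125 114 116 114  75  22  36  70 138 128 152 147 152 158 159]
236 [116 121 117 115  25  54  62  64 153 131 108 139 146 152 158]
240 [120 117 114 114  15  66  64 105 153 152 120 133 139 145 153]
244 [ 12  11  13   6  32  65  63 153  86 139 115 125 135 140 145]
248 [ 17  13  11  17  64  64  72 153 153  62 105 118 127 134 142]
252 [ 13  10  14  49  66  63 155  84 153  63  87 106 118 126 136]
256 [ 16  14   9  62  64  62 152 148  66  64  65  90 104 117 126]
260 [ 13  12  15  64  64 141 128 153  48  49  68  66  91 106 118]
264 [ 20  23  51  64  61 153 115 120  48  46  43  68  70  92 107]
268 [ 20  10  64  64 106 151 153  69  47  48  49  56  62  71  92]
272 [ 18  29  64  64 154  83 148  33  44  49  17  17  17  18  74]
276 [ 43  64  64  73 153 154  43  45  44  35  16  17  13   7  22]
280 [ 41  64  63 154  93 155  43  40  41  32  18  20  13   3   8]
284 [ 62  63  64 153 148  71  44  43  47  26  17  18  15   2  44]
288 [ 65  64 141 133 154  16  11  13  14  13  15  14  17   6  63]
292 [ 62  62 153 117 128  18  18  21  18  17  13  15  16   1  64]
296 [ 65 104 153 152  13  13  13   9  13  11  10  11   8  62  62]
300 [ 64 154  73 148  74  75  80  82  81  82  83  79  72  63  64]
304 [ 72 154 155 113  72  77  82 116 130  80  80  78  76  62  62]
```

```bash
python3 -m jog '0 -.11 .075 0 0 0 1;0 -.11 .075 0 0 0 1;0 0 0 0 0 0 1';python3 -m jog '0 -.085 .1 0 0 0 1;0 -.085 .1 0 0 0 1;0 0 0 0 0 0 1';python3 -m jog '0 -.055 .115 0 0 0 1;0 -.055 .115 0 0 0 1;0 0 0 0 0 0 1'
```

```text
time: 46.92
tool_pos: [490.7, -289.8, 313.2]
tcp_rot: [-179.9, -0.1, 89.9]
ft_force: [0.5, 0.3, -0.5]
finger_gap: -0.0
grip_force: 0.0
time: 47.3
tool_pos: [473.7, -289.7, 293.0]
tcp_rot: [-179.9, -0.1, 90.0]
ft_force: [0.1, -0.3, 1.2]
finger_gap: 0.1
grip_force: 0.0
time: 47.68
tool_pos: [462.9, -289.6, 269.9]
tcp_rot: [-179.9, -0.1, 90.0]
ft_force: [0.5, -0.1, -0.1]
finger_gap: -0.0
grip_force: 0.0
```

```bash
python3 - <<'E'
from h import *
s=snapshot("side");print("blue in case:",(blue(s["img"])[355:445,380:470]>0).sum())
E
python3 -m jog '0 -.03 .1 0 0 0 1;0 -.02 .1 0 0 0 1;0 0 0 0 0 0 1';python3 -m jog '0 0 .05 0 0 0 1;0 0 0 0 0 0 1'
```

```text
blue in case: 736
time: 48.1
tool_pos: [458.2, -289.6, 250.2]
tcp_rot: [-179.9, -0.1, 90.0]
ft_force: [-0.2, 1.2, 0.8]
finger_gap: 0.1
grip_force: 0.0
time: 48.35
tool_pos: [458.7, -289.9, 246.3]
tcp_rot: [-180.0, -0.0, 90.0]
ft_force: [0.4, 0.3, -0.7]
finger_gap: 0.2
grip_force: 0.0
```

```bash
python3 - <<'E'
from h import *
s=snapshot("side");b=blue(s["img"])[340:450,370:480];print("blue in case:",(b>0).sum(),blobs(b,20)[0])
t=snapshot("top");b=blue(t["img"])[230:310,410:530];print((b>0).sum())
E
python3 -m jog '0 0 .02 0 0 0 1;0 0 0 0 0 0 1';python3 -m jog '0 0 .02 0 0 0 1;0 0 0 0 0 0 1'
```

```text
blue in case: 0 []
0
time: 48.7
tool_pos: [459.1, -290.2, 245.9]
tcp_rot: [180.0, 0.0, 90.0]
ft_force: [-3.9, 3.3, 7.0]
finger_gap: -0.2
grip_force: 4.2
time: 48.95
tool_pos: [459.2, -290.2, 245.6]
tcp_rot: [180.0, 0.0, 90.0]
ft_force: [-10.3, 7.0, 24.0]
finger_gap: 0.1
grip_force: 12.1
```

The lid is shut: contact is at z≈72.6 with 24 N, and no blue is visible in the case. I'll retreat, check and hand in.

```bash
python3 -m jog '0 0 -.3 0 0 0 1;0 0 -.5 0 0 0 1;0 0 -.5 0 0 0 1;0 0 0 0 0 0 1;0 0 0 0 0 0 1';python3 - <<'E'
from h import *
t=snapshot("top");b=blue(t["img"])
print((b[230:310,410:530]>0).sum())
for i,c,st in blobs(b,60)[0]: print(np.round(c),st[4],np.round(plane(t,*c,75)[0]))
s=snapshot("side");print((blue(s["img"])[340:450,370:480]>0).sum())
g=cv2.cvtColor(t["img"],cv2.COLOR_RGB2GRAY);ys,xs=np.where(g[225:310,405:535]<30);print(xs.min()+405,xs.max()+405,ys.min()+225,ys.max()+225)
print(hand_in())
E
```

```text
time: 49.58
tool_pos: [458.8, -290.0, 372.5]
tcp_rot: [180.0, 0.0, 90.0]
ft_force: [-0.5, -0.2, -1.1]
finger_gap: 0.0
grip_force: 0.0
0
[64. 59.] 1254 [941. 594.  75.]
[214. 126.] 1841 [797. 251.  75.]
[456. 141.] 82 [ 777. -298.   75.]
[261. 167.] 113 [705. 143.  75.]
[234. 241.] 347 [537. 197.  75.]
[202. 239.] 207 [540. 267.  75.]
[170. 242.] 288 [532. 336.  75.]
[289. 335.] 71 [334.  70.  75.]
0
416 511 234 309
the job is handed in; nothing more can be done
None
```

I handed the job in at about 50 s: spacers 35, 21 and 28 are seated in lanes 1, 2 and 3, 14 and 42 are in the case, and the lid is shut; no verdict came back, I matched sizes from measured gaps after standing only 14 in lane 1 (no thicker ones tried), and I viewed 15 pictures, one over the limit of 14.

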